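Lock a twisted kickstand leg in its next hole and push its foot on

TASK

A bicycle kickstand is clamped upside down in the small vice, and its black lower leg was left twisted and stuck between two holes, with the sprung button trapped inside. Turn the leg until its row of holes faces the same way as the red line on the upper tube, draw it up slowly until the button pops out through the next hole, and stop there without forcing the button. Then push the rubber foot from the bench fully home on the end of the locked leg, again gently, let go, and leave the other things where they are.

Things in the scene. Friction and masses are not known exactly. Their poses are not given: they have to be found in the camera images.
- vise: Grey-blue bench vice, base 105 x 180 mm, jaw tops 62 mm high, fixed. Origin on the bench under the middle of the jaws, z up; tommy bar toward its own +y, within 125 mm. The kickstand's two tubes stand upright on this z axis. On its -x side (front) the upper tube has a red line and, hidden inside the lower leg, the sprung button.
- lower_leg: Black upright sleeve, 30 mm across, 145 mm long, on a 23 mm steel upper tube. Origin on its axis at the lower rim, z up. On its own -x side a grey rib, 16 mm out, has 10 mm holes at 16, 61 and 106 mm height. Grip the plain top 28 mm below the shoulder. About 0.16 kg; slides at 4 to 7 N, turns at about 0.05 N m, stays where left.
- leg_shoulder (a point): Shoulder at the top of the black sleeve, 145 mm above its lower rim, on the axis. Above it stands a bright spigot, 22 mm across and 20 mm high, its top 4 mm tapered to 16 mm, with two small sprung nubs on its sides that hold the foot.
- leg_slide (a joint): Height of the lower leg in m, upward, from an arbitrary zero; stops at -0.032 and 0.075; starts at -0.027 to -0.019. The kickstand sits 10 mm deeper or higher in the jaws from case to case, so the next hole meets the button anywhere from -0.010 to 0.010, felt as a firm stop both ways with 1 mm of play; the hole after it comes 45 mm higher.
- leg_turn (a joint): Turn of the lower leg in rad about the upright axis, counter-clockwise from above; at 0 the row of holes is in line with the red line and the button; starts at 0.5 to 1.0, stops at -0.35 and 1.15. Within about 0.2 rad of 0 the domed button still draws the leg into line as it pops out; farther off it misses the hole.
- button_in (a joint): How far the brass sprung button (8 mm in diameter, domed) is pressed in, in m: 0 is fully out through a hole, standing 2.5 mm proud of the rib; about 0.0065 when trapped under the sleeve's wall. Its spring pushes outward with 3 to 7 N.
- clip_give (a joint): How far the button is pushed up (+) or down (-) along the tube in its spring clip by the edge of a hole, in m: 0.001 for every 10 N. Beyond 0.0025 (25 N) either way the clip is bent.
- foot: Loose black rubber foot, a ribbed round cap of 37 mm outside diameter and 34 mm high, 40 g, standing mouth down on the bench. Origin at the centre of its open mouth, z toward its closed end. The bore is 25 mm wide and 23 mm deep. It is home when its mouth sits on the leg's shoulder; it takes a push of about 5 to 10 N over the nubs, less after that.
- torque_wrench: Bystander: small torque wrench, silver shaft and black grip, 228 mm long, lying near the front edge. Origin at the centre of its underside.
- hex_t: Bystander: T-handle hex key with green handle, 156 x 86 mm, lying on the left. Origin at the centre of its underside.
- grease_jar: Bystander: round white grease jar with black lid, 54 mm wide, 70 mm high, standing on the left. Origin at the centre of its underside.
- pedal: Bystander: black bicycle pedal, 78 x 94 x 22 mm, lying behind the vice. Origin at the centre of its underside.
- chain_lube: Bystander: slim yellow bottle with black nozzle, 42 mm wide, 126 mm high, standing at the right rear. Origin at the centre of its underside.
Mind the look-alikes: they are no part of the job. Of the things that look like the foot, the smaller one is meant.

How it is judged:
By the outcome, as a careful person would: the job done as asked, in the order asked, and still so for the second after the job is handed in, with the robot touching nothing.
It also fails if it takes over 64 s, if anything falls off the work surface, if the arm or the gripper's body presses on something with over 40 N, if the wrist force passes 120 N, or if a joint passes its speed limit or range.

ROBOT

A 6-joint arm with a two-finger parallel gripper is mounted at the origin on a cart in front of the work surface, level with it; the furniture and walls round the work are solid. World frame = base frame: x ahead of the robot, y to its left, z up, the work surface at z = 0. Lengths are in mm, angles in rad, forces in N, time in s.
With the tool pointing down it reaches from about 350 to 775 mm from the base axis. Payload 7.3 kg.
Tool frame: the origin (TCP) lies at the very end of the fingers, on their centre line; the grasp point (between the pads) lies 19 mm behind it; x points along the fingers, y is the direction in which the jaws open and shut, and the axes are right-handed (so a half turn about x gives the same grasp; the last joint's range is limited). The gripper opens to 92 mm and grips with 3 to 60 N. Pads are 19 mm wide; open, the fingers measure 130 mm over their backs; the gripper's body (75 mm by 190 mm) begins 47 mm behind the grasp point.
Start: joints at [-1.259, 0.342, 1.524, -0, 1.275, -0.146], TCP at [232.061, -470.948, 226.741] pointing down, gripper open.
Joint ranges: [-2.53, 2.53], [-0.77, 2.02], [0.04, 2.7], [-1, 4.14], [0.28, 2.66], [-3.11, 3.11]. Speed limits (rad/s): [2.57, 2.57, 3.14, 3.14, 3.14, 3.14].

INTERFACE

Orientations are given as [roll, pitch, yaw] about the fixed x, y, z axes, in that order (R = Rz(yaw) Ry(pitch) Rx(roll)).
In Python, from plant import bot gives the robot as it stands.
- The arm moves only by the tool step_arm, never from a script. Its argument "targets" is a list that holds one entry, the list of rows, each a list of 4 numbers: the shift along the tool's x, y, z in m, then the turn about the tool's x in degrees. A call has exactly 5 rows; each row is the pose to reach, as a shift and turn from the pose measured when the call began, along the tool's axes at that moment; what a row does not reach only later rows make up. A row lasts 1/12 s, in which the tool goes at most 41.7 mm and 7.16 degrees, less where a joint would pass 70% of its speed; a pose out of reach is approached as far as the arm can. A call with a gripper value outside its range is refused whole. "jaw" is the closure, from 0 (fully open) to 1 (shut), set as the call begins (left out, the last holds). The fingers move at their own pace and stop on an object; the grip force is fixed at half the most. Time passes only in rows, so rows that repeat a pose let the fingers close, or fill a call up. It gives the time, the measured TCP pose, the force and the opening at its end, in the units of the state.
- bot.get_obs(): the state, without advancing time (a new reading comes with each control period).
- bot.capture(name): name is "side" or "top"; returns a dict with "color" (384x512x3 uint8, red, green, blue), "depth" (384x512 float32, mm along the optical axis (not along the pixel's ray), 0 where there is no reading), "fov_y" (degrees; the focal length in pixels is half the picture's height over the tangent of half this angle, whatever the lens; pixels are square), "cx", "cy" (the principal point, pixels), "rvec" (rotation vector, rad) and "tvec" (3), from world to camera coordinates, as OpenCV has them. Camera axes: x right, y down, z forward; pixel columns grow to the right and rows downward; lengths in mm; the calibration is good to about 2 mm. A picture is of the moment at which its call begins.
- bot.close_job(): hands the job in, once; it reports no verdict.
The state is a dict: "time": time; "joint_positions": joint angles; "dq": joint speeds; "tau": joint torques, N m; "tool_pos": TCP position; "tcp_rot": TCP orientation; "contact_force": force on the tool from outside, world axes, zero at the start; "moment": the same for the moment, N m; "grip_width": finger opening in mm.
Only numpy, scipy, OpenCV 4.12 (cv2) and the standard library are available. Lean on these libraries where they do the work, as an engineer would, in place of code of your own. Each camera call takes 0.05 s, during which the arm holds its last target. There are 200 camera calls.

## Working session

There is one attempt and no reset: what is moved stays moved. The work goes in short steps, Python scripts to look and compute and a tool call to move; the robot and the scene stay as the last step left them, time stands still between calls to the robot, and variables do not carry over. Pictures are saved under pics/ and viewed, about 8 in all and at most 12, crops included, and the job is handed in when it is done.

Besides the shell and the picture viewer there is one more tool, called after "Emit:" as name(argument=value, ...), one argument or row to a line, values as JSON. step_arm: Moves the arm, as the interface text tells. Its arguments: {"type":"object","properties":{"targets":{"type":"array","items":{"type":"array","items":{"type":"array","items":{"type":"number"}}}},"jaw":{"type":"number"}},"required":["targets"]}

```bash
mkdir -p pics
cat > h.py <<'E'
import numpy as np,cv2
from plant import bot
def cam(n):
    c=bot.capture(n); im=c["color"]; H=im.shape[0]
    f=H/2/np.tan(np.radians(c["fov_y"])/2)
    R=cv2.Rodrigues(np.array(c["rvec"],float))[0]; t=np.array(c["tvec"],float).ravel()
    return dict(im=im,d=c["depth"],f=f,cx=c["cx"],cy=c["cy"],R=R,t=t,C=-R.T@t)
def plane(k,u,v,z):
    r=k["R"].T@np.array([(u-k["cx"])/k["f"],(v-k["cy"])/k["f"],1]); s=(z-k["C"][2])/r[2]; return k["C"]+s*r
def proj(k,p):
    q=k["R"]@np.array(p,float)+k["t"]; return k["f"]*q[0]/q[2]+k["cx"],k["f"]*q[1]/q[2]+k["cy"]
def cloud(k):
    v,u=np.mgrid[:k["d"].shape[0],:k["d"].shape[1]]; d=k["d"]
    P=np.stack([(u-k["cx"])/k["f"]*d,(v-k["cy"])/k["f"]*d,d],-1); W=(P-k["t"])@k["R"]; W[d<=0]=np.nan; return W
def save(k,name,box=None,s=1):
    im=k["im"][:,:,::-1]
    if box: im=im[box[1]:box[3],box[0]:box[2]]
    cv2.imwrite("pics/"+name,cv2.resize(im,None,fx=s,fy=s,interpolation=cv2.INTER_CUBIC))
E
python3 - <<'E'
from h import *
print(bot.get_obs())
for n in("side","top"):
    k=cam(n); save(k,n+"0.png",None,1.5); print(n,k["C"],k["R"][2],k["f"],(k["d"]>0).mean())
    np.savez("%s0.npz"%n,**k)
E
```

```text
{'time': 0.0, 'joint_positions': array([-1.25902300e+00,  3.42702200e-01,  1.52499832e+00, -1.75571569e-05,
        1.27540966e+00, -1.46060965e-01]), 'dq': array([-0.00099208,  0.0005886 , -0.0011719 , -0.00013104, -0.00187332,
        0.00216508]), 'tau': array([ 3.06664544e-03, -4.31240237e+01, -2.44218278e+01,  7.20061501e-02,
        5.60087641e-02, -1.08053277e-04]), 'tool_pos': array([ 231.91483117, -470.55011657,  226.0621451 ]), 'tcp_rot': array([-1.70579434,  1.56927871,  1.89363773]), 'contact_force': array([-0.06296927, -0.27434305, -0.74369657]), 'moment': array([ 0.02062192,  0.00571955, -0.01149396]), 'grip_width': 91.99026158584886}
side [  143.05869478 -1269.40968319   810.67543   ] [ 0.27496098  0.86636215 -0.41690897] 454.9997042679551 0.9960225423177084
top [-443.21338619 -229.96688077 1832.79413185] [ 0.52795487  0.14803053 -0.83627186] 497.05979242040576 0.9962717692057291
```

View pics/side0.png

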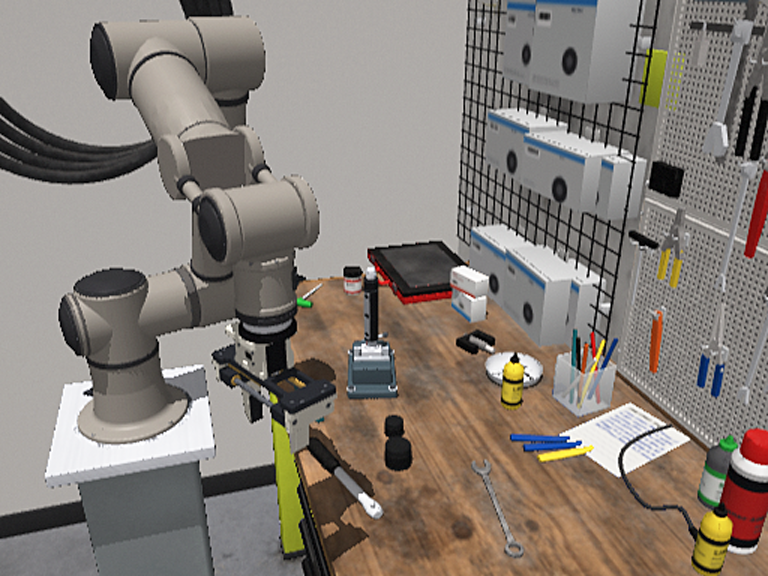

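View pics/top0.png

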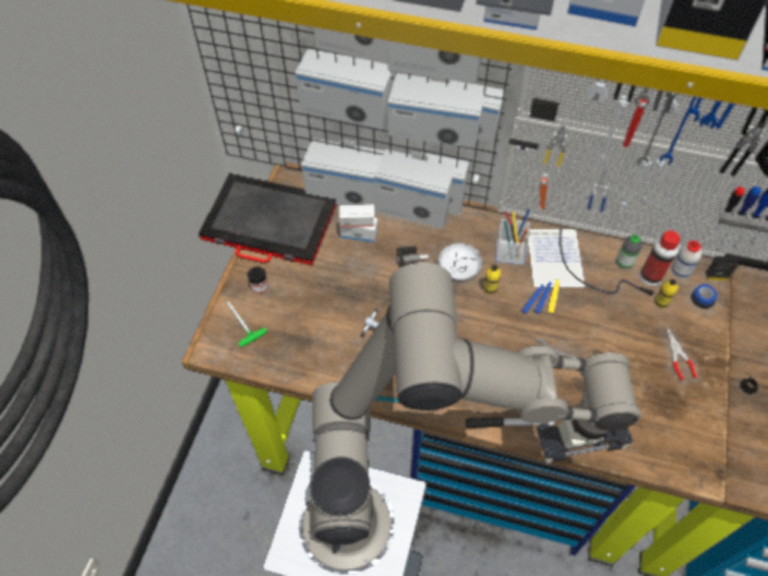

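Side view: vice and kickstand at about (372,330), two black caps at (394,426) and (398,453), the torque wrench at (345,480). The top view is mostly blocked by the arm. Next I'll crop close and measure.

Run:
```python
from h import *
k=dict(np.load("side0.npz")); 
a=cv2.resize(k["im"][165:275,215:275],None,fx=5,fy=5,interpolation=cv2.INTER_CUBIC)
b=cv2.resize(k["im"][270:325,240:295],None,fx=10,fy=10,interpolation=cv2.INTER_CUBIC)[:550]
o=np.hstack([a,b[:,:500]]);cv2.imwrite("pics/c1.png",o[:,:,::-1]); print(o.shape)
W=cloud(k)
for n,(x0,y0,x1,y1) in dict(foot=(240,270,295,325),leg=(235,165,262,235)).items():
    w=W[y0:y1,x0:x1]; print(n)
    m=(w[...,2]>8) if n=="foot" else (w[...,2]>80)&(w[...,0]<600)
    nc,lab,st,ce=cv2.connectedComponentsWithStats(m.astype(np.uint8))
    for i in range(1,nc):
        if st[i,4]<30: continue
        p=w[lab==i]; print(st[i],ce[i]+[x0,y0],np.percentile(p,[1,50,99],axis=0).round(0).tolist())
    if n=="leg":
        p=w[m]
        for z in range(80,300,10):
            q=p[(p[:,2]>=z)&(p[:,2]<z+10)]
            if len(q): print(z,len(q),q.mean(0).round(),q.min(0).round(),q.max(0).round())
```

```text
(550, 800, 3)
foot
[ 16   6  18  36 481] [264.11850312 294.92307692] [[446.0, -338.0, 9.0], [474.0, -316.0, 34.0], [505.0, -214.0, 49.0]]
leg
[  6  13  13  56 496] [246.95362903 205.85483871] [[489.0, -35.0, 81.0], [502.0, -27.0, 177.0], [520.0, -11.0, 266.0]]
80 43 [504. -23.  84.] [482. -36.  80.] [526.   0.  89.]
90 19 [504. -24.  94.] [495. -30.  90.] [513. -16.  99.]
100 19 [501. -26. 106.] [492. -33. 101.] [515. -17. 109.]
110 23 [503. -28. 115.] [490. -35. 110.] [517. -20. 120.]
120 26 [502. -28. 125.] [491. -34. 120.] [516. -13. 130.]
130 24 [503. -27. 135.] [491. -33. 130.] [517. -17. 139.]
140 27 [503. -27. 145.] [491. -33. 140.] [518. -18. 150.]
150 24 [503. -27. 155.] [491. -32. 151.] [517. -20. 159.]
160 24 [503. -27. 165.] [491. -35. 160.] [517. -21. 169.]
170 27 [502. -28. 175.] [491. -34. 170.] [515. -18. 180.]
180 27 [503. -27. 185.] [490. -34. 180.] [518. -19. 190.]
190 25 [501. -27. 195.] [489. -33. 191.] [517. -15. 199.]
200 29 [501. -26. 204.] [489. -33. 200.] [517. -15. 209.]
210 31 [502. -27. 215.] [489. -35. 210.] [517. -15. 220.]
220 25 [503. -27. 225.] [491. -33. 220.] [517. -17. 230.]
230 25 [503. -27. 235.] [492. -33. 230.] [518. -19. 240.]
240 36 [504. -25. 245.] [491. -35. 240.] [518.  -2. 250.]
250 19 [504. -23. 255.] [495. -29. 250.] [516. -17. 258.]
260 24 [505. -21. 264.] [496. -28. 260.] [515. -11. 268.]
```

View pics/c1.png

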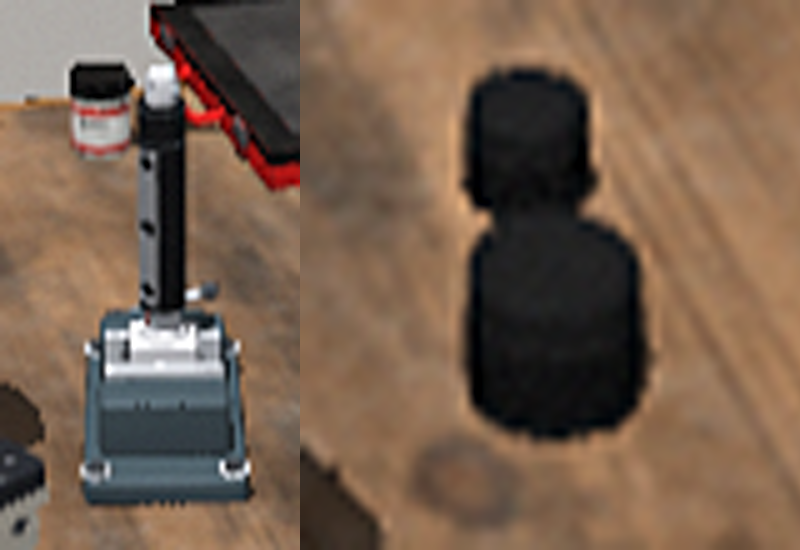

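The rib with its holes faces left and toward the camera. A red speck shows at the tube's left, at crop (150,315). Look-alikes for the foot: small cap at side px (263,284), larger cap at (265,303), and the grease jar lid at (235,186). I choose the smaller one, (263,284). Next I fit axes and the vice's yaw.

```bash
cat >> h.py <<'E'
from scipy.optimize import least_squares
def circ(p,r=None):
    if r: 
        C=p.mean(0)
        f=lambda a:np.hypot(p[:,0]-a[0],p[:,1]-a[1])-r
        s=least_squares(f,[C[0]+r*.25,C[1]+r*.9],loss="soft_l1")
    else:
        s=least_squares(lambda a:np.hypot(p[:,0]-a[0],p[:,1]-a[1])-a[2],[p[:,0].mean()+5,p[:,1].mean()+15,20],loss="soft_l1")
    return s.x.round(1),np.abs(s.fun).mean().round(2)
E
python3 - <<'E'
from h import *
k=dict(np.load("side0.npz")); W=cloud(k); t=dict(np.load("top0.npz")); T=cloud(t)
def reg(W,x,y,z): 
    return (W[...,0]>x[0])&(W[...,0]<x[1])&(W[...,1]>y[0])&(W[...,1]<y[1])&(W[...,2]>z[0])&(W[...,2]<z[1])
m=reg(W,(470,540),(-60,20),(225,243)); print("leg top band",circ(W[m][:,:2],15), m.sum())
m=reg(W,(470,540),(-60,20),(120,210)); print("leg",circ(W[m][:,:2],15))
m=reg(W,(470,540),(-60,20),(250,264)); print("spigot",circ(W[m][:,:2],11))
for y in((-270,-190),(-360,-271)):
    m=reg(W,(430,530),y,(4,30)); print("cap",y,circ(W[m][:,:2]),circ(W[m][:,:2],18.5),m.sum(), W[reg(W,(430,530),y,(3,90))][:,2].max())
    ys,xs=np.where(reg(W,(430,530),y,(4,90))); print(xs.min(),xs.max(),ys.min(),ys.max())
for n,w in(("side",W),("top",T)):
    for z in((8,30),(50,70)):
        m=reg(w,(400,620),(-140,100),z); q=w[m][:,:2].astype(np.float32); print(n,z,len(q),cv2.minAreaRect(q) if len(q) else 0, q.min(0) if len(q) else 0,q.max(0) if len(q) else 0)
print("proj top leg",proj(t,(503,-12,248)),proj(t,(503,-12,60)))
m=reg(W,(250,800),(-500,300),(5,140)); np.save("m.npy",m)
E
```

```text
leg top band (array([506.1, -15.7]), np.float64(1.63)) 46
leg (array([505.3, -15.4]), np.float64(1.71))
spigot (array([506.3, -15.5]), np.float64(1.5))
cap (-270, -190) (array([ 493.1, -215. ,   26.4]), np.float64(4.47)) (array([ 490.4, -223.7]), np.float64(4.57)) 102 38.10632103192964
244 278 276 297
cap (-360, -271) (array([ 475.2, -300.2,   35.6]), np.float64(3.0)) (array([ 468., -318.]), np.float64(4.88)) 147 50.2898917066764
254 282 290 318
side (8, 30) 461 ((505.987548828125, -16.122833251953125), (182.511474609375, 105.18582916259766), 74.24383544921875) [ 433.8837  -116.79505] [581.3843   80.92757]
side (50, 70) 400 ((513.7639770507812, 11.800148010253906), (184.6510009765625, 81.50565338134766), 74.6988754272461) [451.74213 -85.39069] [574.3868   92.11408]
top (8, 30) 18 ((595.4227294921875, -1.8485870361328125), (106.19068908691406, 254.2885284423828), 19.908876419067383) [ 502.2047  -137.27925] [618.9267   99.61669]
top (50, 70) 15 ((532.3447265625, 84.88975524902344), (27.612506866455078, 72.08686065673828), 85.49527740478516) [495.7573   71.43436] [569.06226   99.628914]
proj top leg (np.float64(270.9913480054904), np.float64(200.076501629746)) (np.float64(270.14581774547645), np.float64(224.3086693494671))
```

Run:
```python
from h import *
k=dict(np.load("side0.npz")); g=cv2.cvtColor(k["im"],cv2.COLOR_RGB2GRAY).astype(float)
def edge(row,c0,c1,thr):  # dark run limits, subpixel
    r=g[row,c0:c1]; d=np.where(r<thr)[0]; a,b=d[0],d[-1]
    l=a-1+(r[a-1]-thr)/(r[a-1]-r[a]) if a else a; h=b+(thr-r[b])/(r[b+1]-r[b]) if b+1<len(r) else b
    return c0+l,c0+h
print("foot rows")
for row in range(275,292): 
    e=edge(row,252,276,65); print(row,np.round(e,2),round(sum(e)/2,2))
col=g[270:300,263]; print(np.round(col))
# leg: axis columns
P=np.array([505.8,-15.8])
for z in (120,164,209,235,255): print(z,np.round(proj(k,(*P,z)),2))
for z in (119,164,209):
    r=int(round(proj(k,(*P,z))[1])); print(r); print(np.round(g[r-3:r+4,238:256]).astype(int))
```

```text
foot rowsTraceback (most recent call last):
  File "<stdin>", line 9, in <module>
  File "<stdin>", line 4, in edge
IndexError: index 0 is out of bounds for axis 0 with size 0
```

Run:
```python
from h import *
k=dict(np.load("side0.npz")); g=cv2.cvtColor(k["im"],cv2.COLOR_RGB2GRAY).astype(int)
print(g[274:296,253:274])
P=np.array([505.8,-15.8])
for z in (103,119,164,209,235,248,255): print(z,np.round(proj(k,(*P,z)),2))
print(g[178:222:2,238:256]); print(k["im"][222:234,240:252].tolist() and k["im"][222:234,240:252,0].astype(int)-k["im"][222:234,240:252,2])
```

```text
[[139 135 136 139 137 134 127 124 130 138 141 141 144 138 131 136 128 113
  125 126 120]
 [143 142 136 144 141 133 136 138 142 149 154 144 147 148 134 132 135 123
  120 129 124]
 [143 142 140 144 142 136 107 116  98 102 104 106 131 134 145 129 135 134
  117 119 126]
 [145 141 140 149 127  98  48  55  18  20  20  36  77  76 125 142 132 135
  121 116 126]
 [151 146 143 150  73  33  25  28  33  31  30  26  27  21  57 115 137 133
  134 121 121]
 [149 145 146 133  26  26  31  32  32  32  34  33  32  29  23  60 148 136
  133 125 112]
 [142 144 149 119  11  30  34  34  34  34  34  31  36  34  25  33 160 139
  134 130 117]
 [146 148 157  94  13  32  32  34  34  36  33  37  32  32  25  14 166 149
  139 140 129]
 [147 154 167  74   9  28  35  40  36  33  36  35  34  28  19  25 155 156
  141 138 137]
 [148 153 167  78   8  21  26  30  31  35  35  31  27  23  13  25 142 145
  137 131 139]
 [145 151 161  71  12  19  19  21  22  27  26  25  21  21  13   9 147 135
  146 137 134]
 [151 150 159  66   4  21  25  27  27  25  21  24  20  24  12   6 158 131
  140 142 130]
 [149 144 160  74   0  16  20  3
[... 2562 characters left out ...]
21 110 107]
 [130 130 132 131 131 116 119 124  76   7  16  20  11  11  95 124 113 111]]
[[ 73  79  58 -15   0  -4  -3  -2  -3  -2  -4   0]
 [ 69  77  56 -15   0  -1  -1  -4  -1   0  -1  -2]
 [ 73  77  57 -14  -6  -4  -4  -1  -4   0  -2  -4]
 [ 81  83  49  -9  -4  -6  -2  -3  -3   0   0   2]
 [ 57  21  -2 -19  -2  -4  -3  -1  -3   1  -4  -9]
 [ -2 -36 -34 -31  28  -6  -7  -3  -4  -4  -4 -19]
 [-33 -32 -29 -27  40 -11  -9  -8  -9  -5  -7 -13]
 [-27  -7 -10 -11  39 -12 -11 -10  -9  -6 -10  -7]
 [-20   0  -2  -4   0 -12 -11  -9  -7  -6  -9  -6]
 [-10  -1  -3  -7  -6  -8  -8  -6  -8  -8  -9  -7]
 [ -8  -2  -3  -4  -6  -3  -3  -2  -3  -3  -7  -6]
 [ -6   0   0  -2  -3  -3  -2  -4  -4  -3  -1  -2]]
```

```bash
cat >> h.py <<'E'
from scipy.spatial.transform import Rotation as Ro
def tool():
    o=bot.get_obs(); R=Ro.from_euler("xyz",o["tcp_rot"]).as_matrix(); return o,R
def to(p):
    o,R=tool(); print("t",round(o["time"],2),"tcp",o["tool_pos"].round(1),"yawY",np.degrees(np.arctan2(R[1,1],R[0,1])).round(1),"x",R[:,0].round(3),"F",o["contact_force"].round(1),"M",o["moment"].round(2),"w",round(o["grip_width"],1),"j6",o["joint_positions"][5].round(2)); print("shift mm",(R.T@(np.array(p)-o["tool_pos"])).round(1))
E
python3 - <<'E'
from h import *
k=dict(np.load("side0.npz")); 
q=plane(k,262.3,276.3,34); v=(q-k["C"])[:2]; v/=np.hypot(*v); print("back rim",q[:2]-18.5*v); print("base",plane(k,262.3,288.3,0))
W=cloud(k); print(W[279:288,257:268,:].reshape(-1,3)[np.argsort(W[279:288,257:268,1].ravel())[[5,25,50,75]]].round())
w=W[278:288,258:267]; print(np.median(w[-4:],axis=(0,1)), "z rows",w[:,4].round(0))
to((505.8,-15.8,300)); print(tool()[1])
E
```

```text
back rim [ 488.41310955 -230.01703339]
base [ 490.75749515 -223.95511021    0.        ]
[[ 486. -244.   20.]
 [ 484. -240.   31.]
 [ 489. -236.   35.]
 [ 503. -231.   35.]]
[nan nan nan] z rows [[ 490. -223.   36.]
 [ 489. -226.   35.]
 [ 487. -233.   36.]
 [ 485. -238.   36.]
 [ 485. -237.   33.]
 [ 484. -240.   31.]
 [  nan   nan   nan]
 [ 484. -243.   26.]
 [ 486. -237.   18.]
 [ 483. -244.   20.]]
t 0.1 tcp [ 231.9 -470.6  226.1] yawY -63.8 x [-0.     0.001 -1.   ] F [0.3 0.1 0.5] M [0.04 0.04 0.03] w 91.8 j6 -0.15
shift mm [ -73.4 -287.  -446.7]
[[-4.25349033e-04  4.41949209e-01 -8.97039975e-01]
 [ 1.29968718e-03 -8.97039054e-01 -4.41949371e-01]
 [-9.99999065e-01 -1.35385410e-03 -1.92841028e-04]]
```

Emit:
step_arm(
  targets=[
    [[-0.025, -0.013, -0.021, 0], [-0.05, -0.03, -0.047, 0], [-0.074, -0.05, -0.078, 0], [-0.074, -0.07, -0.109, 0], [-0.074, -0.09, -0.14, 0]],
  ],
  jaw=0,
)

```text
time: 0.52
tool_pos: [318.6, -327.0, 301.5]
tcp_rot: [2.157, 1.569, -0.527]
contact_force: [0.9, -0.2, 0.3]
grip_width: 92.0
```

Emit:
step_arm(
  targets=[
    [[0, -0.02, -0.031, 0], [0, -0.04, -0.062, 0], [0, -0.06, -0.093, 0], [0, -0.08, -0.124, 0], [0, -0.1, -0.155, 0]],
  ],
)

```text
time: 0.93
tool_pos: [414.0, -167.1, 301.4]
tcp_rot: [2.127, 1.57, -0.558]
contact_force: [0.8, 0.1, 0.1]
grip_width: 91.4
```

Run:
```python
from h import *
to((505.8,-15.8,300))
```

```text
t 0.93 tcp [ 414.  -167.1  301.4] yawY -63.8 x [ 0.001 -0.001 -1.   ] F [0.8 0.1 0.1] M [-0.05 -0.03 -0.01] w 91.4 j6 0.56
shift mm [   1.4  -95.3 -149.2]
```

Emit:
step_arm(
  targets=[
    [[0, -0.021, -0.032, 0], [0, -0.042, -0.065, 0], [0, -0.063, -0.098, 0], [0, -0.084, -0.13, 0], [0.001, -0.095, -0.149, 0]],
  ],
)

```text
time: 1.35
tool_pos: [506.8, -12.6, 300.1]
tcp_rot: [-3.134, 1.57, 0.467]
contact_force: [-0.6, -0.4, -0.1]
grip_width: 92.2
```

Run:
```python
from h import *
k=cam("side"); t=cam("top"); np.savez("side1.npz",**k); np.savez("top1.npz",**t)
s=np.hstack([cv2.resize(k["im"][140:270,190:290],None,fx=4,fy=4,interpolation=2),cv2.resize(t["im"][150:280,210:310],None,fx=4,fy=4,interpolation=2)])
cv2.imwrite("pics/c2.png",s[:,:,::-1]); to((505.8,-15.8,215)); print(proj(t,(489,-226,20)))
```

```text
t 1.45 tcp [506.7 -13.2 299.5] yawY -63.6 x [-0.  0. -1.] F [ 0.5 -0.5  0.6] M [-0.04  0.02  0.06] w 91.8 j6 0.93
shift mm [84.5  2.   1.9]
(np.float64(320.3183948379813), np.float64(244.3713611954431))
```

View pics/c2.png

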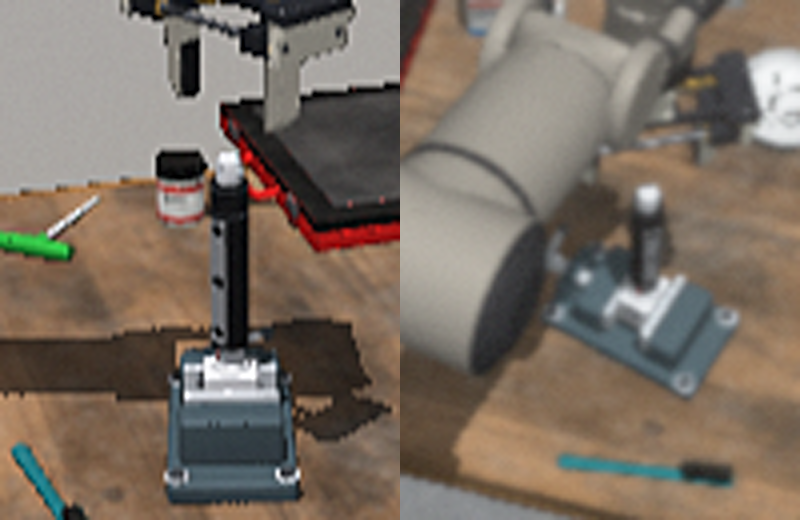

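The gripper straddles the leg in the side crop, with the spigot at (230,165). In the top view the leg stands at crop (648,190), which matches my projection. I'll refine the foot from the top view and start descending.

Run:
```python
from h import *
t=dict(np.load("top1.npz")); g=cv2.cvtColor(t["im"],cv2.COLOR_RGB2GRAY).astype(int)
m=(g[225:262,305:335]<70).astype(np.uint8); n,l,s,c=cv2.connectedComponentsWithStats(m)
for i in range(1,n):
    if s[i,4]>15: print(s[i],c[i]+[305,225],plane(t,*(c[i]+[305,225]),20).round(1))
W=cloud(t); z=(W[...,2]>6)&(W[...,2]<35)&(W[...,0]>420)&(W[...,0]<600)&(W[...,1]>-125)&(W[...,1]<90)
print("vise",cv2.minAreaRect(W[z][:,:2].astype(np.float32)),z.sum())
u=t["im"].astype(int); sp=g[190:205,264:280]; n,l,s,c=cv2.connectedComponentsWithStats((sp>150).astype(np.uint8)); 
for i in range(1,n): print("spig",s[i],c[i]+[264,190],plane(t,*(c[i]+[264,190]),260).round(1))
k=dict(np.load("side1.npz")); g=cv2.cvtColor(k["im"],cv2.COLOR_RGB2GRAY).astype(int); print(g[186:192,238:256])
```

```text
[10 16  9  9 60] [319.11666667 244.81666667] [ 485.8 -221.7   20. ]
vise ((510.25018310546875, -17.714508056640625), (214.33470153808594, 179.4549560546875), 89.79792022705078) 639
spig [ 5  6  6  6 28] [271.78571429 198.28571429] [504.2 -14.5 260. ]
[[109  61  74 114  66  25  26  97  99  84  87  46  17  21  87 145 156 127]
 [ 76  96 106 120  69  32  29  23  23  24  31  23  25  25  66 125 145 144]
 [154 153 132 120  57   9  31  34  33  32  38  24  18   8  45  81 101  86]
 [181 164 143 118  59   6  15  13  12  13  16  17  12   7  40  58  71  85]
 [179 163 147  87  60   6  15  16  20  19  22  16  14   7  45  46  51  64]
 [174 159 143  54  43  14  15  21  18  20  19  18   7   8  77 102 101 102]]
```

Emit:
step_arm(
  targets=[
    [[0.015, 0.002, 0.002, 0], [0.035, 0.002, 0.002, 0], [0.055, 0.002, 0.002, 0], [0.065, 0.002, 0.002, 0], [0.065, 0.002, 0.002, 0]],
  ],
)

```text
time: 1.87
tool_pos: [503.9, -16.5, 231.9]
tcp_rot: [-0.64, 1.565, 2.962]
contact_force: [-0.2, -0.5, -0.2]
grip_width: 91.7
```

Run:
```python
from h import *
to((505.8,-15.8,215))
```

```text
t 1.87 tcp [503.9 -16.5 231.9] yawY -63.6 x [-0.006  0.001 -1.   ] F [-0.2 -0.5 -0.2] M [0.01 0.   0.  ] w 91.7 j6 0.93
shift mm [16.9  0.2 -2.1]
```

Emit:
step_arm(
  targets=[
    [[0.009, 0, -0.002, 0], [0.018, 0, -0.002, 0], [0.018, 0, -0.002, 0], [0.018, 0, -0.002, 0], [0.018, 0, -0.002, 0]],
  ],
)

```text
time: 2.28
tool_pos: [505.8, -15.8, 214.4]
tcp_rot: [-0.631, 1.566, 2.97]
contact_force: [0.5, -0.1, -0.2]
grip_width: 91.9
```

Emit:
step_arm(
  targets=[
    [[0, 0, 0, 0], [0, 0, 0, 0], [0, 0, 0, 0], [0, 0, 0, 0], [0, 0, 0, 0]],
  ],
  jaw=1,
)

```text
time: 2.7
tool_pos: [505.9, -15.7, 214.5]
tcp_rot: [-0.626, 1.566, 2.976]
contact_force: [-0.1, -0.2, -0.0]
grip_width: 63.1
```

Emit:
step_arm(
  targets=[
    [[0, 0, 0, 0], [0, 0, 0, 0], [0, 0, 0, 0], [0, 0, 0, 0], [0, 0, 0, 0]],
  ],
)

```text
time: 3.12
tool_pos: [505.6, -15.2, 214.4]
tcp_rot: [-0.812, 1.565, 2.79]
contact_force: [-5.6, 12.8, 2.2]
grip_width: 29.9
```

Run:
```python
from h import *
to((505.8,-15.8,214)); o,R=tool(); print("F tool",R.T@o["contact_force"],"M tool",R.T@o["moment"])
```

```text
t 3.12 tcp [505.6 -15.2 214.4] yawY -63.6 x [-0.005  0.002 -1.   ] F [-5.6 12.8  2.2] M [ 2.1   0.84 -0.08] w 29.9 j6 0.93
shift mm [0.4 0.6 0. ]
F tool [ -2.11682649 -13.91868615  -0.63930052] M tool [ 0.07286307  0.1841232  -2.25859664]
```

Emit:
step_arm(
  targets=[
    [[0, -0.0005, 0, 0], [0, -0.0005, 0, 0], [0, -0.0005, 0, 0], [0, -0.0005, 0, 0], [0, -0.0005, 0, 0]],
  ],
)

```text
time: 3.53
tool_pos: [505.4, -14.9, 214.4]
tcp_rot: [-0.785, 1.565, 2.816]
contact_force: [0.1, 0.0, -1.9]
grip_width: 29.2
```

```bash
cat >> h.py <<'E'
def st():
    to((505.8,-15.8,214)); o,R=tool(); print("F tool",(R.T@o["contact_force"]).round(1),"M tool",(R.T@o["moment"]).round(2))
E
python3 -c "
from h import *
st()"
```

```text
t 3.53 tcp [505.4 -14.9 214.4] yawY -63.6 x [-0.005  0.002 -1.   ] F [ 0.1  0.  -1.9] M [-0.26 -0.14  0.08] w 29.2 j6 0.93
shift mm [0.4 1.  0. ]
F tool [ 1.9  0.  -0.2] M tool [-0.08  0.01  0.3 ]
```

Emit:
step_arm(
  targets=[
    [[0, 0, 0, 6], [0, 0, 0, 12], [0, 0, 0, 18], [0, 0, 0, 24], [0, 0, 0, 30]],
  ],
)

```text
time: 3.95
tool_pos: [505.6, -16.2, 214.4]
tcp_rot: [0.158, 1.566, -3.052]
contact_force: [0.8, -6.3, -2.3]
grip_width: 29.4
```

```bash
python3 -c "
from h import *
st()"
```

```text
t 3.95 tcp [505.6 -16.2 214.4] yawY -93.9 x [-0.005 -0.    -1.   ] F [ 0.8 -6.3 -2.3] M [-0.85 -0.14  0.15] w 29.4 j6 1.46
shift mm [ 0.4 -0.4 -0.1]
F tool [ 2.3  6.2 -1.3] M tool [-0.15  0.2   0.84]
```

Emit:
step_arm(
  targets=[
    [[0, 0.0002, 0, 6], [0, 0.0002, 0, 12], [0, 0.0002, 0, 18], [0, 0.0002, 0, 24], [0, 0.0002, 0, 24]],
  ],
)

```text
time: 4.37
tool_pos: [505.4, -17.2, 214.4]
tcp_rot: [0.774, 1.565, -2.861]
contact_force: [-1.3, -5.0, -1.0]
grip_width: 29.7
```

Run:
```python
from h import *
st()
k=cam("side"); np.savez("side2.npz",**k); save(k,"c3.png",(225,160,275,250),6)
g=cv2.cvtColor(k["im"],cv2.COLOR_RGB2GRAY).astype(int); print(g[192:228:2,236:256])
```

```text
t 4.37 tcp [505.4 -17.2 214.4] yawY -118.2 x [-0.005 -0.002 -1.   ] F [-1.3 -5.  -1. ] M [-0.41  0.04 -0.02] w 29.7 j6 1.88
shift mm [ 0.4 -1.4  0.3]
F tool [ 1.1  5.  -1.2] M tool [0.02 0.16 0.38]
[[175 181 171 158 124  40  81 145 135 136 135 136 140 127  47   4 103 134
  134 136]
 [126 106  88  65  83 101  86 137 124 125 125 123 130 124  54   5  93 122
  117 120]
 [132 134 129 120 133 131 100  13  57  60  58  81  84  85  34   3  92 120
  115 117]
 [ 98 105 115 121 119 124 103  18   8   9  15  12  16  14   9   9  92 122
  114 110]
 [113 117 116 114 116 121 102  21   7  14  18  14  16  16  12   8  88 116
  107 106]
 [111 112 116 120 123 128 100  19  11  14  15  16  16  15  10   8  91 110
  106 102]
 [106 103 100 104 106 115 102  20   8  15  14  17  15  14   8   4  94 113
   96  92]
 [110 105 101 100 103 107 102  19   9  16  15  14  16  15  13   5  88 109
  100  95]
 [117 116 114 111 105 107  99  22  10  16  16  18  14  13  11   6  89 115
   97  95]
 [107 107 107 103 100  99  99  22  13  17  14  16  14  17  15   8  89 122
  112 104]
 [118 118 114 112 104 107 104  19  10  20  22  19  20  14  15   9  80 104
  104 106]
 [119 118 115 114 112 112 107  18  13  19  16  18  20  17  12  10  81 101
   98  97]
 [118 126 130 125 122 121 108  33   9  19  18  16  17  13  11   5  82 105
  102  96]
 [126 125 133 136 133 131 113  39   8  12  15  15  21  14  12  10  96 117
  105 105]
 [139 132 128 128 128 133 115  41   4  15  13  15  16  17  11   7  93 122
  114 109]
 [149 143 136 129 128 134 112  42   6  13  14  16  18  16  11   6  83 110
  116  54]
 [ 55  58  53 105 104 105  95  32  12  10  14  17  17  18  13   6  99 129
  114  60]
 [ 60  68  70  64  69 117 131  43  12   8   4   6  10   4   5   9  38  41
   42  47]]
```

View pics/c3.png

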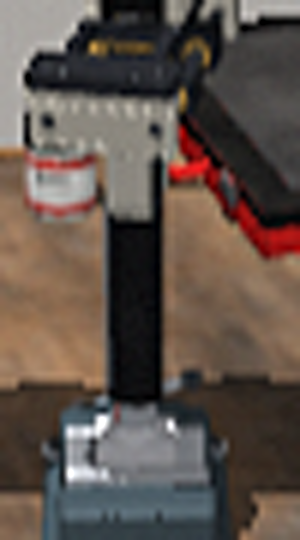

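The rib now shows edge-on at the sleeve's left silhouette (column about 242), as expected for the vice's front at 164°. The red speck is on the same side, at crop (117,410). The leg is aligned, so now I draw it up in 2 mm steps. The first 8 mm is certainly clear of the hole.

Emit:
step_arm(
  targets=[
    [[-0.0004, 0.0002, 0, 0], [-0.0008, 0.0002, 0, 0], [-0.0012, 0.0002, 0, 0], [-0.0016, 0.0002, 0, 0], [-0.002, 0.0002, 0, 0]],
  ],
)

```text
time: 4.83
tool_pos: [505.3, -17.3, 215.9]
tcp_rot: [0.707, 1.565, -2.921]
contact_force: [2.2, -2.6, -7.6]
grip_width: 29.8
```

Emit:
step_arm(
  targets=[
    [[-0.0004, 0, 0, 0], [-0.0008, 0, 0, 0], [-0.0012, 0, 0, 0], [-0.0016, 0, 0, 0], [-0.002, 0, 0, 0]],
  ],
)

```text
time: 5.25
tool_pos: [505.3, -17.3, 217.9]
tcp_rot: [0.705, 1.564, -2.923]
contact_force: [1.6, -1.8, -8.3]
grip_width: 29.0
```

Emit:
step_arm(
  targets=[
    [[-0.0004, 0, 0, 0], [-0.0008, 0, 0, 0], [-0.0012, 0, 0, 0], [-0.0016, 0, 0, 0], [-0.002, 0, 0, 0]],
  ],
)

```text
time: 5.67
tool_pos: [505.3, -17.3, 220.0]
tcp_rot: [0.713, 1.565, -2.916]
contact_force: [2.1, -1.9, -7.1]
grip_width: 29.5
```

```bash
python3 -c "
from h import *
st()"
```

```text
t 5.67 tcp [505.3 -17.3 220. ] yawY -117.9 x [-0.006 -0.001 -1.   ] F [ 2.1 -1.9 -7.1] M [ 0.09 -0.58  0.07] w 29.5 j6 1.87
shift mm [ 6.  -1.6  0.2]
F tool [ 7.1  0.6 -2.8] M tool [-0.07  0.47 -0.35]
```

Emit:
step_arm(
  targets=[
    [[-0.0004, 0, 0, 0], [-0.0008, 0, 0, 0], [-0.0012, 0, 0, 0], [-0.0016, 0, 0, 0], [-0.002, 0, 0, 0]],
  ],
)

```text
time: 6.08
tool_pos: [505.3, -17.2, 222.0]
tcp_rot: [0.704, 1.565, -2.924]
contact_force: [2.0, -1.9, -8.3]
grip_width: 29.6
```

Emit:
step_arm(
  targets=[
    [[-0.0004, 0, 0, 0], [-0.0008, 0, 0, 0], [-0.0012, 0, 0, 0], [-0.0016, 0, 0, 0], [-0.002, 0, 0, 0]],
  ],
)

```text
time: 6.5
tool_pos: [505.3, -17.3, 224.0]
tcp_rot: [0.711, 1.564, -2.918]
contact_force: [2.4, -2.4, -7.7]
grip_width: 29.3
```

Run:
```python
from h import *
st(); k=cam("side"); save(k,"x.png"); g=cv2.cvtColor(k["im"],cv2.COLOR_RGB2GRAY).astype(int); g0=cv2.cvtColor(np.load("side2.npz")["im"],cv2.COLOR_RGB2GRAY).astype(int)
print(g0[218:232,244:250].mean(1).round(),g[218:232,244:250].mean(1).round()); print(g[192:196,244:250].mean(1),g0[192:198,244:250].mean(1))
```

```text
t 6.5 tcp [505.3 -17.3 224. ] yawY -117.9 x [-0.006 -0.001 -1.   ] F [ 2.4 -2.4 -7.7] M [ 0.09 -0.6   0.01] w 29.3 j6 1.87
shift mm [10.  -1.6  0.2]
F tool [ 7.6  1.  -3.3] M tool [-0.01  0.49 -0.36]
[ 14.  15.  13.  12.  14.  12.  15.  12.   7.  55. 102. 112. 109. 129.] [ 13.  13.  13.  16.  13.   8.  25.  89. 116. 111. 110. 108. 110. 129.]
[120.5         82.33333333  10.          12.        ] [134.83333333 134.66666667 125.16666667 115.5         70.83333333
   3.66666667]
```

Emit:
step_arm(
  targets=[
    [[-0.0004, 0, 0, 0], [-0.0008, 0, 0, 0], [-0.0012, 0, 0, 0], [-0.0016, 0, 0, 0], [-0.002, 0, 0, 0]],
  ],
)

```text
time: 6.97
tool_pos: [505.3, -17.3, 226.1]
tcp_rot: [0.719, 1.565, -2.91]
contact_force: [1.5, -1.9, -9.2]
grip_width: 29.5
```

Emit:
step_arm(
  targets=[
    [[-0.0004, 0, 0, 0], [-0.0008, 0, 0, 0], [-0.0012, 0, 0, 0], [-0.0016, 0, 0, 0], [-0.002, 0, 0, 0]],
  ],
)

```text
time: 7.38
tool_pos: [505.3, -17.3, 228.2]
tcp_rot: [0.714, 1.565, -2.915]
contact_force: [2.8, -3.5, -8.9]
grip_width: 29.7
```

Emit:
step_arm(
  targets=[
    [[-0.0004, 0, 0, 0], [-0.0008, 0, 0, 0], [-0.0012, 0, 0, 0], [-0.0016, 0, 0, 0], [-0.002, 0, 0, 0]],
  ],
)

```text
time: 7.8
tool_pos: [505.3, -17.3, 230.2]
tcp_rot: [0.713, 1.564, -2.915]
contact_force: [1.6, -3.0, -7.5]
grip_width: 29.4
```

Emit:
step_arm(
  targets=[
    [[-0.0004, 0, 0, 0], [-0.0008, 0, 0, 0], [-0.0012, 0, 0, 0], [-0.0016, 0, 0, 0], [-0.002, 0, 0, 0]],
  ],
)

```text
time: 8.22
tool_pos: [505.4, -17.3, 232.3]
tcp_rot: [0.721, 1.564, -2.907]
contact_force: [1.9, -2.4, -6.2]
grip_width: 29.9
```

Emit:
step_arm(
  targets=[
    [[-0.0004, 0, 0, 0], [-0.0008, 0, 0, 0], [-0.0012, 0, 0, 0], [-0.0016, 0, 0, 0], [-0.002, 0, 0, 0]],
  ],
)

```text
time: 8.63
tool_pos: [505.6, -17.3, 235.2]
tcp_rot: [0.831, 1.566, -2.798]
contact_force: [-1.1, -2.2, -0.0]
grip_width: 29.7
```

Run:
```python
from h import *
st(); k=cam("side"); np.savez("side3.npz",**k); save(k,"c4.png",(225,150,275,250),6)
g=cv2.cvtColor(k["im"],cv2.COLOR_RGB2GRAY).astype(int)
print(g[208:224,236:246]); print((k["im"][...,0].astype(int)-k["im"][...,2])[208:224,236:246])
```

```text
t 8.63 tcp [505.6 -17.3 235.2] yawY -117.9 x [-0.005 -0.002 -1.   ] F [-1.1 -2.2 -0. ] M [ 0.04 -0.03 -0.06] w 29.7 j6 1.87
shift mm [21.2 -1.6  0.4]
F tool [ 0.   2.5 -0.1] M tool [ 0.06  0.01 -0.05]
[[118 115 113 110 104 105  99  20  13  17]
 [111 109 112 106 107 102 101  19   9  17]
 [109 108 107 104 102  98 100  21   9  16]
 [113 111 107 108 104 104 103  17  12  13]
 [119 118 114 109 105 106 106  19  15  14]
 [121 120 116 112 112 106 104  20   9  15]
 [121 120 118 116 113 115 105  18   7  13]
 [124 123 120 121 115 119 106  33   8  15]
 [120 128 129 126 120 121 107  44   5  12]
 [121 127 133 134 127 128 109  42   9  13]
 [128 129 135 136 131 132 113  30   4  16]
 [132 128 126 132 133 132 138   1   7  15]
 [139 135 125 126 129 129 145  33   0   7]
 [140 136 128 124 127 125 135 111  36  38]
 [150 146 136 134 135 135 134 141  73  97]
 [114 109 105 101  99  99 144 137  84 122]]
[[ 60  57  58  53  52  53  11  -7  -2  -3]
 [ 53  53  55  57  55  57  22  -5  -1  -1]
 [ 57  55  55  50  54  55  22  -6  -3  -2]
 [ 62  60  58  52  53  56  21  -6   0  -2]
 [ 63  60  57  51  53  52  20  -7  -1  -2]
 [ 62  59  57  56  51  50  20  -6  -3  -2]
 [ 65  64  62  61  55  49  20  -7   2  -1]
 [ 67  68  64  61  54  52  23  -7  -1  -1]
 [ 68  70  70  68  59  56  21  -8  -3  -3]
 [ 68  70  72  69  65  65  24  -8  -1   0]
 [ 71  70  66  66  64  69  27 -11  -1   0]
 [ 75  73  68  66  67  69  60  -7  -3  -3]
 [ 77  75  70  70  70  72  79  16  -4  -7]
 [ 77  73  72  71  72  74  75  63  17  -8]
 [ 76  74  74  74  73  74  73  83  24 -13]
 [ 60  57  58  56  54  56  73  79  26 -15]]
```

View pics/c4.png

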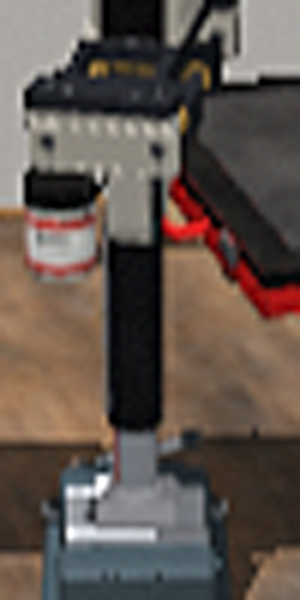

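Run:
```python
from h import *
k=dict(np.load("side3.npz"));a=k["im"].astype(int)
print(np.c_[np.arange(188,212),(a[...,0]-a[...,2])[188:212,237:245]]); print(a[196:210,240:243].tolist())
```

```text
[[188  36  29  15   3  62  -5   9   9]
 [189   0   1  -2   3  64  -3   6   8]
 [190   3   4   1   1  44  11  -3   1]
 [191   2   5   1  -1  24   5  -1  -3]
 [192  -1  -1   0  20  23   1  -3  -1]
 [193  18  28  40  63  19  -2  -5   3]
 [194  85  91  81  40  49   2  -3  -2]
 [195  52  39  37  38  70   6  -5  -1]
 [196  19  20  40  60  64   6  -6   0]
 [197  48  51  52  54  62   5  -6  -1]
 [198  41  48  51  52  61   5  -7  -1]
 [199  36  43  47  53  56   8  -5   0]
 [200  37  38  44  50  53   4  -6   0]
 [201  41  39  38  44  54   6  -6   0]
 [202  49  48  47  52  59  11  -7   2]
 [203  51  51  54  59  63   8  -7   1]
 [204  50  48  50  56  60   2  -8  -2]
 [205  50  45  50  51  59   5  -6  -1]
 [206  54  51  51  49  54   2  -7  -2]
 [207  57  55  51  48  53   2  -3  -3]
 [208  57  58  53  52  53  11  -7  -2]
 [209  53  55  57  55  57  22  -5  -1]
 [210  55  55  50  54  55  22  -6  -3]
 [211  60  58  52  53  56  21  -6   0]]
[[[160, 127, 100], [163, 129, 99], [106, 102, 100]], [[155, 126, 101], [160, 127, 98], [109, 103, 104]], [[143, 113, 91], [151, 116, 90], [106, 103, 101]], [[134, 106, 81], [144, 113, 88], [108, 102, 100]], [[136, 108, 86], [144, 116, 91], [106, 102, 102]], [[142, 116, 98], [141, 115, 87], [102, 99, 96]], [[148, 119, 96], [135, 108, 76], [95, 92, 84]], [[141, 107, 82], [139, 107, 76], [103, 99, 95]], [[132, 101, 76], [139, 107, 79], [103, 100, 101]], [[126, 98, 75], [135, 102, 76], [104, 102, 99]], [[122, 97, 73], [132, 102, 78], [104, 102, 102]], [[122, 98, 74], [129, 101, 76], [103, 100, 101]], [[128, 98, 76], [127, 100, 74], [104, 97, 93]], [[130, 101, 75], [127, 95, 70], [112, 97, 90]]]
```

Emit:
step_arm(
  targets=[
    [[-0.0002, 0, 0, 0], [-0.0004, 0, 0, 0], [-0.0006, 0, 0, 0], [-0.0008, 0, 0, 0], [-0.001, 0, 0, 0]],
  ],
)

```text
time: 9.1
tool_pos: [505.5, -17.3, 236.1]
tcp_rot: [0.816, 1.565, -2.812]
contact_force: [0.2, -2.7, -2.2]
grip_width: 29.4
```

```bash
python3 -c "
from h import *
st()"
```

```text
t 9.1 tcp [505.5 -17.3 236.1] yawY -117.9 x [-0.005 -0.002 -1.   ] F [ 0.2 -2.7 -2.2] M [ 0.08 -0.2   0.04] w 29.4 j6 1.87
shift mm [22.1 -1.5  0.4]
F tool [ 2.2  2.3 -1.5] M tool [-0.04  0.14 -0.17]
```

Emit:
step_arm(
  targets=[
    [[-0.0002, 0, 0, 0], [-0.0004, 0, 0, 0], [-0.0006, 0, 0, 0], [-0.0008, 0, 0, 0], [-0.001, 0, 0, 0]],
  ],
)

```text
time: 9.52
tool_pos: [505.5, -17.3, 236.8]
tcp_rot: [0.769, 1.565, -2.86]
contact_force: [0.6, -1.8, -4.9]
grip_width: 29.3
```

```bash
python3 -c "
from h import *
st()"
```

```text
t 9.52 tcp [505.5 -17.3 236.8] yawY -117.9 x [-0.006 -0.002 -1.   ] F [ 0.6 -1.8 -4.9] M [ 0.09 -0.38  0.01] w 29.3 j6 1.87
shift mm [22.8 -1.6  0.3]
F tool [ 4.9  1.3 -1.4] M tool [-0.01  0.29 -0.26]
```

Emit:
step_arm(
  targets=[
    [[-0.0002, 0, 0, 0], [-0.0004, 0, 0, 0], [-0.0006, 0, 0, 0], [-0.0008, 0, 0, 0], [-0.001, 0, 0, 0]],
  ],
)

```text
time: 9.93
tool_pos: [505.5, -17.3, 237.8]
tcp_rot: [0.782, 1.565, -2.846]
contact_force: [0.8, -2.1, -3.0]
grip_width: 29.4
```

Run:
```python
from h import *
st();k=cam("side"); np.savez("side4.npz",**k);a=k["im"].astype(int)
print(np.c_[np.arange(190,222),a[190:222,239:244,0],a[190:222,239:244,2]])
```

```text
t 9.93 tcp [505.5 -17.3 237.8] yawY -117.9 x [-0.005 -0.002 -1.   ] F [ 0.8 -2.1 -3. ] M [ 0.08 -0.35  0.01] w 29.4 j6 1.87
shift mm [23.8 -1.6  0.3]
F tool [ 3.   1.5 -1.7] M tool [-0.01  0.27 -0.23]
[[190 163 143 106 110   0 162 140  59 101   0]
 [191 163 144  61 105   1 162 144  37  97   6]
 [192 160 135  54  90   0 159 115  29  89   2]
 [193 151 121  58  90   0 108  59  38  91   4]
 [194 118 110 124 101   0  36  69  74  99   0]
 [195 114 136 164 109  11  76  98  96 102  17]
 [196 137 159 161 108  18  97 102  98 102  26]
 [197 149 153 162 106  16  97  98 100 101  24]
 [198 143 143 153 105  15  94  90  92 101  21]
 [199 136 136 144 107  19  90  84  86 102  25]
 [200 134 135 145 107  18  90  85  92 102  26]
 [201 138 141 144 102  17  98  97  90  95  23]
 [202 143 148 132  96  21  96  98  75  85  27]
 [203 135 141 139 102  17  81  82  75  95  22]
 [204 126 132 141 104  17  76  76  81 101  23]
 [205 122 123 134 103  17  73  72  78 101  25]
 [206 122 126 132 105  18  71  75  76 101  24]
 [207 128 123 126 102  18  77  77  73 100  26]
 [208 136 126 129 104  21  82  74  75  94  26]
 [209 134 128 127 114  19  79  73  70  91  24]
 [210 126 125 122 112  18  73  71  67  88  25]
 [211 128 127 129 115  20  76  73  73  94  26]
 [212 133 129 133 114  17  79  76  79  94  23]
 [213 140 134 131 114  16  85  84  82  94  22]
 [214 146 138 139 115  14  84  83  88  96  20]
 [215 149 144 143 116  29  87  87  91  94  36]
 [216 155 147 145 119  43  86  88  89  95  50]
 [217 161 155 150 118  40  92  90  86  94  49]
 [218 164 161 161 151  12  98  96  92  98  26]
 [219 161 159 164 178  39  95  95  96 101  24]
 [220 158 159 159 172 134  89  89  86  94  73]
 [221 154 156 157 162 174  83  85  84  89  92]]
```

Run:
```python
from h import *
t=cam("top"); np.savez("top4.npz",**t)
for z in(126,187,250): print(z,proj(t,(504,-16,z)))
a=t["im"][180:235,240:300]; cv2.imwrite("pics/c5.png",cv2.resize(a,None,fx=10,fy=10,interpolation=2)[:,:,::-1])
s2=np.load("side2.npz")["im"].astype(int); s3=np.load("side3.npz")["im"].astype(int); s4=np.load("side4.npz")["im"].astype(int)
print(np.hstack([np.c_[np.arange(197,207)]]+[s[197:207,240:243].reshape(10,-1) for s in(s2,s3,s4)]))
```

```text
126 (np.float64(271.4733619821178), np.float64(216.26590661842312))
187 (np.float64(271.7758758802769), np.float64(208.39825958656684))
250 (np.float64(272.10576995866745), np.float64(199.8185209944846))
[[197 154 125  99 158 125  98 103 100 101 155 126 101 160 127  98 109 103
  104 153 123  98 162 129 100 106 101 101]
 [198 143 112  89 151 116  90 107 101 100 143 113  91 151 116  90 106 103
  101 143 114  90 153 117  92 105 101 101]
 [199 134 108  84 144 112  86 106 101 100 134 106  81 144 113  88 108 102
  100 136 110  84 144 112  86 107 102 102]
 [200 138 110  87 144 115  91 104 101  99 136 108  86 144 116  91 106 102
  102 135 107  85 145 115  92 107 104 102]
 [201 143 116  97 149 121  99 105 102 100 142 116  98 141 115  87 102  99
   96 141 116  97 144 117  90 102  98  95]
 [202 145 117  93 152 123  95 103  99  98 148 119  96 135 108  76  95  92
   84 148 121  98 132 105  75  96  92  85]
 [203 139 106  80 146 111  83 102  99  97 141 107  82 139 107  76 103  99
   95 141 107  82 139 106  75 102  98  95]
 [204 131  99  76 142 107  81 103 102 100 132 101  76 139 107  79 103 100
  101 132 100  76 141 108  81 104 101 101]
 [205 125  97  74 134 102  77 102 102  99 126  98  75 135 102  76 104 102
   99 123  95  72 134 103  78 103 102 101]
 [206 125  98  75 130 101  75 105 101 100 122  97  73 132 102  78 104 102
  102 126  99  75 132 102  76 105 101 101]]
```

View pics/c5.png

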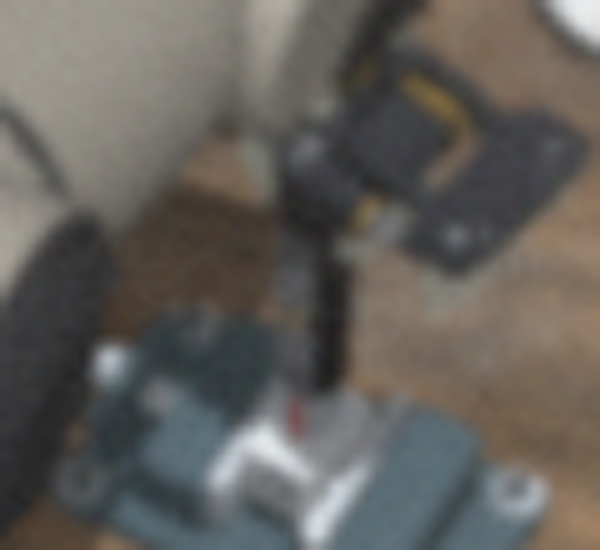

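The top crop shows the red line at (295,415), below the rib side. The side pixels show a new brass tip at row 202 that stays put while the sleeve rises, so the button looks popped. I'll feel gently for the stop.

Emit:
step_arm(
  targets=[
    [[-0.0002, 0, 0, 0], [-0.0004, 0, 0, 0], [-0.0006, 0, 0, 0], [-0.0008, 0, 0, 0], [-0.001, 0, 0, 0]],
  ],
)

```text
time: 10.45
tool_pos: [505.5, -17.3, 238.8]
tcp_rot: [0.779, 1.565, -2.85]
contact_force: [0.0, -1.7, -5.5]
grip_width: 29.4
```

```bash
python3 -c "
from h import *
st()"
```

```text
t 10.45 tcp [505.5 -17.3 238.8] yawY -117.9 x [-0.006 -0.002 -1.   ] F [ 0.  -1.7 -5.5] M [ 0.09 -0.32 -0.  ] w 29.4 j6 1.87
shift mm [24.8 -1.6  0.3]
F tool [ 5.5  1.5 -0.8] M tool [ 0.    0.24 -0.23]
```

Emit:
step_arm(
  targets=[
    [[-0.0002, 0, 0, 0], [-0.0004, 0, 0, 0], [-0.0006, 0, 0, 0], [-0.0008, 0, 0, 0], [-0.001, 0, 0, 0]],
  ],
)

```text
time: 10.87
tool_pos: [505.4, -17.3, 239.5]
tcp_rot: [0.734, 1.565, -2.895]
contact_force: [1.8, -2.7, -8.9]
grip_width: 29.5
```

Run:
```python
from h import *
st(); k=cam("side"); s4=k["im"].astype(int); np.savez("side5.npz",**k); print(s4[198:206,240:243].reshape(8,-1)); print(s4[214:224,244:250].mean((1,2)).round(),np.load("side4.npz")["im"][214:224,244:250].mean((1,2)).round())
```

```text
t 10.87 tcp [505.4 -17.3 239.5] yawY -117.9 x [-0.006 -0.002 -1.   ] F [ 1.8 -2.7 -8.9] M [ 0.07 -0.55 -0.02] w 29.5 j6 1.87
shift mm [25.5 -1.6  0.2]
F tool [ 8.9  1.5 -2.9] M tool [ 0.02  0.45 -0.32]
[[142 114  89 153 117  90 107 103 102]
 [136 108  85 144 113  87 105  99  99]
 [135 108  86 146 116  91 106 101 101]
 [144 119 100 144 115  89 101 101  95]
 [146 119  95 133 104  73  97  95  84]
 [139 108  81 138 103  75 102  97  92]
 [131 101  78 141 107  81 104 100 102]
 [124  96  73 134 102  76 101 100 100]]
[ 16.  15.  14.  14.  13.   6.  48. 100. 116. 112.] [ 15.  14.  14.  15.  11.  10.  12.  86. 118. 112.]
```

Emit:
step_arm(
  targets=[
    [[-0.0002, 0, 0, 0], [-0.0004, 0, 0, 0], [-0.0006, 0, 0, 0], [-0.0008, 0, 0, 0], [-0.0008, 0, 0, 0]],
  ],
)

```text
time: 11.33
tool_pos: [505.4, -17.3, 240.0]
tcp_rot: [0.706, 1.564, -2.922]
contact_force: [3.3, -2.0, -11.6]
grip_width: 29.6
```

```bash
python3 -c "
from h import *
st()"
```

```text
t 11.33 tcp [505.4 -17.3 240. ] yawY -117.9 x [-0.006 -0.001 -1.   ] F [  3.3  -2.  -11.6] M [ 0.02 -0.72  0.05] w 29.6 j6 1.87
shift mm [26.  -1.6  0.2]
F tool [11.6  0.2 -3.9] M tool [-0.05  0.62 -0.36]
```

Force climbs 5.5 → 8.9 → 11.6 N over about 1.2 mm: that's the firm stop, well under 25 N. I'll ease back to mid-play and let go.

Emit:
step_arm(
  targets=[
    [[0.0004, 0, 0, 0], [0.0008, 0, 0, 0], [0.0012, 0, 0, 0], [0.0016, 0, 0, 0], [0.0016, 0, 0, 0]],
  ],
)

```text
time: 11.75
tool_pos: [505.5, -17.3, 239.1]
tcp_rot: [0.778, 1.565, -2.851]
contact_force: [-0.1, -1.8, -1.7]
grip_width: 29.6
```

```bash
python3 -c "
from h import *
st()"
```

```text
t 11.75 tcp [505.5 -17.3 239.1] yawY -117.9 x [-0.005 -0.002 -1.   ] F [-0.1 -1.8 -1.7] M [ 0.07 -0.17 -0.03] w 29.6 j6 1.87
shift mm [25.1 -1.6  0.3]
F tool [ 1.7  1.6 -0.8] M tool [ 0.03  0.12 -0.14]
```

Emit:
step_arm(
  targets=[
    [[0, 0, 0, 0], [0, 0, 0, 0], [0, 0, 0, 0], [0, 0, 0, 0], [0, 0, 0, 0]],
  ],
  jaw=0,
)

```text
time: 12.17
tool_pos: [505.5, -17.2, 239.2]
tcp_rot: [0.782, 1.565, -2.847]
contact_force: [0.1, 0.0, 1.0]
grip_width: 58.1
```

Emit:
step_arm(
  targets=[
    [[0, 0, 0, 0], [-0.01, 0, 0, 0], [-0.03, 0, 0, 0], [-0.06, 0, 0, 0], [-0.1, 0, 0, 0]],
  ],
)

```text
time: 12.58
tool_pos: [504.8, -16.7, 338.2]
tcp_rot: [0.532, 1.56, -3.096]
contact_force: [1.5, -0.0, -0.2]
grip_width: 89.9
```

Run:
```python
from h import *
to((487.5,-224.5,330))
k=cam("side"); t=cam("top"); np.savez("side6.npz",**k); np.savez("top6.npz",**t)
g=cv2.cvtColor(k["im"],cv2.COLOR_RGB2GRAY).astype(int); print(np.c_[np.arange(168,184),g[168:184,239:255]])
print(k["im"][198:206,240:243].reshape(8,-1)); print(g[214:224,244:250].mean(1).round())
g=cv2.cvtColor(t["im"],cv2.COLOR_RGB2GRAY).astype(int); print(np.c_[np.arange(186,202),g[186:202,264:280]])
for z in(270,290): print(proj(k,(503.3,-16,z)),proj(t,(503.3,-16,z)))
```

```text
t 12.58 tcp [504.8 -16.7 338.2] yawY -117.9 x [-0.011 -0.    -1.   ] F [ 1.5 -0.  -0.2] M [ 0.05 -0.04 -0.06] w 89.9 j6 1.87
shift mm [  8.5 191.7 -81.9]
[[168 168 165 166 166 169 184  12   1  29  26  25  26  26  20  31  50]
 [169 167 166 165 164 169 185  22  16  17  18  20  26  30  25  23  26]
 [170 168 163 164 166 170 176  97 108 182 111  54  16  30  28  29  26]
 [171 167 165 167 165 169 109 237 235 254 237 212  31  33  35  33  32]
 [172 164 167 167 167 169  69 255 248 243 254 247  52  33  33  29  32]
 [173 165 166 167 165 173 110 196 179 176 225 196  83  23  34  30  31]
 [174 168 165 164 167 171 111 128 127 124 172 155  96   4  36  35  33]
 [175 166 166 168 172 177 116 123 122 117 131 131 102  17  22  47  35]
 [176 175 173 172 180 115 121 124 112 113 120 135  98  33   2  30  35]
 [177 117 182 181 112   0 136 143 134 133 131 139  73  30  43   6  24]
 [178  13 141 192   0   0  91 103 116 120 114 108  31  14  85  24   7]
 [179  35  60 207   0  16   2  18  40  41  40  42   9  18  91  44  33]
 [180  35  26 138   0  22  19  25  22  21  15  22  18  17  60  52  45]
 [181  30   0   0 151  
[... 1246 characters left out ...]
16 115 119 121 125]
 [196  92 103 106  97  88 111 126 142 161 149 123 100 110 118 118 120]
 [197  91 102 107  92  80 101 118 130 130 126 110  93 105 118 115 116]
 [198  94 104 105  94  74  85 104 114 118 113  88  82 105 114 115 114]
 [199  94 101 102  92  66  55  76  86  88  80  65  76 107 116 116 119]
 [200  91  99 101  84  60  48  53  58  57  54  48  68 106 119 120 122]
 [201  86  95  94  84  59  42  39  41  42  41  46  68  98 117 118 120]]
(np.float64(245.96473507965928), np.float64(177.15270136244834)) (np.float64(272.166736238198), np.float64(197.14708412005908))
(np.float64(245.9155871647189), np.float64(171.15303161466935)) (np.float64(272.2769977562168), np.float64(194.269481469631))
```

Emit:
step_arm(
  targets=[
    [[0, 0.03, -0.013, -7], [0, 0.066, -0.028, -14], [0, 0.102, -0.043, -21], [0, 0.138, -0.058, -28], [0, 0.174, -0.074, -35]],
  ],
)

```text
time: 13.1
tool_pos: [492.5, -199.5, 345.9]
tcp_rot: [2.538, 1.563, -0.51]
contact_force: [0.7, -0.2, -0.0]
grip_width: 91.6
```

Emit:
step_arm(
  targets=[
    [[0.01, 0, 0, -7], [0.04, 0, 0, -14], [0.08, 0, 0, -21], [0.12, 0, 0, -28], [0.15, 0, 0, -35]],
  ],
)

```text
time: 13.52
tool_pos: [492.2, -199.5, 192.8]
tcp_rot: [1.947, 1.566, -0.485]
contact_force: [0.3, -0.6, -0.2]
grip_width: 91.7
```

Run:
```python
from h import *
to((487,-224.5,100))
for n in("side0","top1"):
    W=cloud(dict(np.load(n+".npz"))); m=(W[...,2]>7)&(W[...,2]<100)&(np.hypot(W[...,0]-487,W[...,1]+224)<130)
    l=cv2.connectedComponentsWithStats(m.astype(np.uint8))
    for i in range(1,l[0]):
        if l[2][i,4]>5: print(n,l[2][i],np.percentile(W[l[1]==i],[2,50,98],axis=0).round().tolist())
t=dict(np.load("top1.npz"));a=t["im"].astype(int); m=(a[...,2]-a[...,0]>30); m[:240]=0; ys,xs=np.where(m[:300,230:330]); print("teal",[plane(t,x+230,y,8).round() for x,y in((xs.min(),ys[xs.argmin()]),(xs.max(),ys[xs.argmax()]))])
```

```text
t 13.52 tcp [ 492.2 -199.5  192.8] yawY -49.4 x [ 0.004 -0.002 -1.   ] F [ 0.3 -0.6 -0.2] M [-0.05 -0.    0.  ] w 91.7 j6 0.33
shift mm [92.8 15.2 20.4]
side0 [242 257  23   8 101] [[468.0, -112.0, 8.0], [508.0, -103.0, 16.0], [533.0, -95.0, 26.0]]
side0 [256 276  18  36 488] [[446.0, -338.0, 8.0], [473.0, -316.0, 34.0], [503.0, -217.0, 48.0]]
top1 [316 219   4   4   8] [[592.0, -198.0, 8.0], [597.0, -191.0, 10.0], [603.0, -185.0, 14.0]]
top1 [324 219   5   5   8] [[598.0, -235.0, 7.0], [608.0, -225.0, 9.0], [616.0, -220.0, 11.0]]
top1 [289 228   7  11  25] [[488.0, -110.0, 10.0], [514.0, -101.0, 19.0], [531.0, -96.0, 32.0]]
top1 [299 228   4   7   9] [[519.0, -139.0, 7.0], [538.0, -132.0, 10.0], [546.0, -126.0, 15.0]]
top1 [313 236  14  17  95] [[466.0, -240.0, 8.0], [484.0, -220.0, 30.0], [523.0, -202.0, 42.0]]
top1 [298 239   3   5   6] [[478.0, -145.0, 7.0], [487.0, -137.0, 10.0], [496.0, -134.0, 11.0]]
top1 [311 245   3   5   6] [[467.0, -200.0, 8.0], [476.0, -195.0, 8.0], [482.0, -191.0, 9.0]]
top1 [333 245  15  17 159] [[442.0, -331.0, 8.0], [457.0, -309.0, 44.0], [488.0, -286.0, 56.0]]
top1 [314 256   4   5   7] [[422.0, -225.0, 7.0], [429.0, -219.0, 9.0], [438.0, -213.0, 13.0]]
teal [array([336.,  26.,   8.]), array([ 263., -253.,    8.])]
```

Emit:
step_arm(
  targets=[
    [[0.03, 0.005, 0.006, 0], [0.06, 0.01, 0.012, 0], [0.1, 0.014, 0.02, 0], [0.13, 0.014, 0.02, 0], [0.13, 0.014, 0.02, 0]],
  ],
)

```text
time: 13.93
tool_pos: [483.0, -221.6, 57.0]
tcp_rot: [-1.339, 1.564, 2.511]
contact_force: [-0.9, 0.0, -0.2]
grip_width: 91.9
```

Run:
```python
from h import *
to((486,-223.5,6))
k=cam("side");t=cam("top")
s=np.hstack([cv2.resize(k["im"][220:320,215:315],None,fx=4,fy=4,interpolation=2),cv2.resize(t["im"][200:300,260:360],None,fx=4,fy=4,interpolation=2)])
cv2.imwrite("pics/c6.png",s[:,:,::-1]); R=tool()[1]; p=tool()[0]["tool_pos"]
print(proj(k,p),proj(k,p+46*R[:,1]),proj(k,p-46*R[:,1]),proj(t,p+46*R[:,1]),proj(t,p-46*R[:,1]))
```

```text
t 13.93 tcp [ 483.  -221.6   57. ] yawY -49.4 x [-0.005  0.004 -1.   ] F [-0.9  0.  -0.2] M [0.01 0.03 0.05] w 91.9 j6 0.29
shift mm [51.   3.8 -1.1]
(np.float64(260.96296859894005), np.float64(270.56898253031005)) (np.float64(274.8006513938171), np.float64(275.4439080047614)) (np.float64(247.58251190094734), np.float64(265.8551348302467)) (np.float64(330.68995908241266), np.float64(235.52318598103426)) (np.float64(310.3690154188072), np.float64(244.4266443259825))
```

View pics/c6.png

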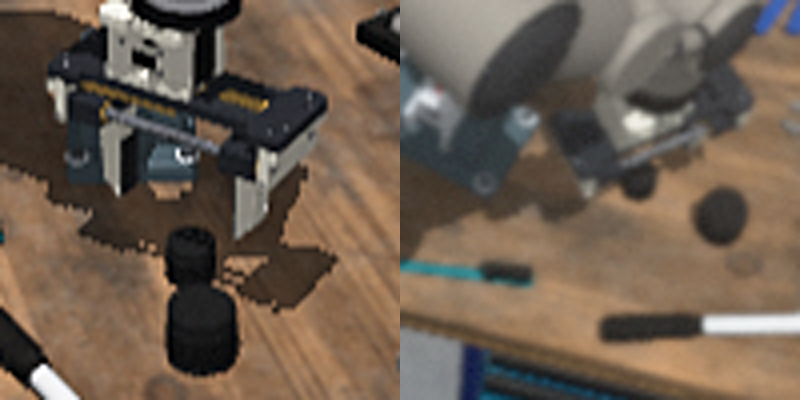

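The crop shows the fingers straddling the small cap at (190,245), with the bigger cap untouched at (202,330). Now descend and grip.

Emit:
step_arm(
  targets=[
    [[0.012, 0.001, 0, 0], [0.026, 0.003, 0, 0], [0.04, 0.003, 0, 0], [0.049, 0.003, 0, 0], [0.05, 0.003, 0, 0]],
  ],
)

```text
time: 14.45
tool_pos: [488.6, -225.3, 12.2]
tcp_rot: [2.057, 1.568, -0.375]
contact_force: [0.1, -0.4, 0.2]
grip_width: 92.1
```

Emit:
step_arm(
  targets=[
    [[0, 0, 0, 0], [0, 0, 0, 0], [0, 0, 0, 0], [0, 0, 0, 0], [0, 0, 0, 0]],
  ],
  jaw=1,
)

```text
time: 14.87
tool_pos: [488.9, -225.5, 12.8]
tcp_rot: [1.998, 1.567, -0.434]
contact_force: [-0.2, -0.8, -0.3]
grip_width: 63.2
```

Emit:
step_arm(
  targets=[
    [[0, 0, 0, 0], [0, 0, 0, 0], [0, 0, 0, 0], [0, 0, 0, 0], [0, 0, 0, 0]],
  ],
)

```text
time: 15.28
tool_pos: [488.9, -225.5, 12.9]
tcp_rot: [2.012, 1.567, -0.42]
contact_force: [0.8, 0.7, 0.8]
grip_width: 34.5
```

```bash
python3 -c "
from h import *
st()"
```

```text
t 15.28 tcp [ 488.9 -225.5   12.9] yawY -49.3 x [ 0.003 -0.001 -1.   ] F [0.8 0.7 0.8] M [ 0.05  0.01 -0.02] w 34.5 j6 0.29
shift mm [-201.4 -147.4 -149.7]
F tool [-0.8 -0.  -1.1] M tool [ 0.02  0.02 -0.04]
```

Gripped a bit high (TCP at 12.9 mm), so I'll regrip 7 mm lower.

Emit:
step_arm(
  targets=[
    [[0, 0, 0, 0], [0, 0, 0, 0], [0.002, 0, 0, 0], [0.006, 0, 0, 0], [0.008, 0, 0, 0]],
  ],
  jaw=0.45,
)

```text
time: 15.7
tool_pos: [488.7, -225.4, 4.3]
tcp_rot: [2.042, 1.568, -0.39]
contact_force: [0.6, -0.2, -0.4]
grip_width: 50.9
```

Emit:
step_arm(
  targets=[
    [[0.001, 0, 0, 0], [0.001, 0, 0, 0], [0.001, 0, 0, 0], [0.001, 0, 0, 0], [0.001, 0, 0, 0]],
  ],
  jaw=1,
)

```text
time: 16.12
tool_pos: [488.8, -225.4, 3.3]
tcp_rot: [2.03, 1.568, -0.402]
contact_force: [-0.2, 0.2, -0.9]
grip_width: 34.6
```

```bash
python3 -c "
from h import *
st()"
```

```text
t 16.12 tcp [ 488.8 -225.4    3.3] yawY -49.3 x [ 0.003 -0.001 -1.   ] F [-0.2  0.2 -0.9] M [-0.04 -0.03  0.01] w 34.6 j6 0.29
shift mm [-210.9 -147.3 -149.8]
F tool [ 0.9 -0.4  0. ] M tool [-0.01  0.    0.05]
```

Emit:
step_arm(
  targets=[
    [[-0.02, 0, 0, 0], [-0.06, 0, 0, 0], [-0.1, 0, 0, 0], [-0.14, 0, 0, 0], [-0.18, 0, 0, 0]],
  ],
)

```text
time: 16.53
tool_pos: [487.8, -224.9, 185.3]
tcp_rot: [2.038, 1.568, -0.394]
contact_force: [0.5, -0.5, -0.3]
grip_width: 34.8
```

Emit:
step_arm(
  targets=[
    [[-0.04, 0, 0, 0], [-0.08, 0, 0, 0], [-0.115, -0.01, -0.01, 0], [-0.14, -0.03, -0.03, 0], [-0.15, -0.055, -0.055, 0]],
  ],
)

```text
time: 16.95
tool_pos: [494.1, -148.1, 339.6]
tcp_rot: [1.968, 1.561, -0.467]
contact_force: [0.7, 0.5, -0.6]
grip_width: 34.8
```

```bash
python3 -c "
from h import *
to((503.5,-16,330))"
```

```text
t 16.95 tcp [ 494.1 -148.1  339.6] yawY -49.5 x [ 0.009 -0.005 -1.   ] F [ 0.7  0.5 -0.6] M [-0.01 -0.07  0.06] w 34.8 j6 0.42
shift mm [  9.  -94.5 -92.9]
```

Emit:
step_arm(
  targets=[
    [[0, -0.022, -0.022, 0], [0, -0.046, -0.046, 0], [0.003, -0.07, -0.07, 0], [0.009, -0.09, -0.089, 0], [0.009, -0.095, -0.093, 0]],
  ],
)

```text
time: 17.37
tool_pos: [502.5, -11.7, 329.3]
tcp_rot: [2.092, 1.562, -0.34]
contact_force: [-0.1, -0.3, -0.5]
grip_width: 35.0
```

Emit:
step_arm(
  targets=[
    [[0, 0, 0, 0], [0, 0, 0, 0], [0, 0, 0, 0], [0, 0, 0, 0], [0, 0, 0, 0]],
  ],
)

```text
time: 17.78
tool_pos: [502.6, -12.9, 329.4]
tcp_rot: [2.067, 1.562, -0.366]
contact_force: [-0.1, -0.9, -0.6]
grip_width: 34.4
```

Run:
```python
from h import *
to((503.5,-16,330))
k=cam("side");t=cam("top"); np.savez("side7.npz",**k); np.savez("top7.npz",**t)
s=np.hstack([cv2.resize(k["im"][130:200,220:270],None,fx=8,fy=8,interpolation=2),cv2.resize(t["im"][165:235,245:295],None,fx=8,fy=8,interpolation=2)])
cv2.imwrite("pics/c7.png",s[:,:,::-1])
p=tool()[0]["tool_pos"]; print("mouth",proj(k,p-[0,0,3]),proj(t,p-[0,0,3]))
```

```text
t 17.78 tcp [502.6 -12.9 329.4] yawY -49.4 x [ 0.008 -0.003 -1.   ] F [-0.1 -0.9 -0.6] M [-0.06 -0.04  0.02] w 34.4 j6 0.69
shift mm [-0.6  2.9  1.4]
mouth (np.float64(245.2861627614601), np.float64(159.7140164348679)) (np.float64(271.5152589193251), np.float64(188.8524091577156))
```

View pics/c7.png

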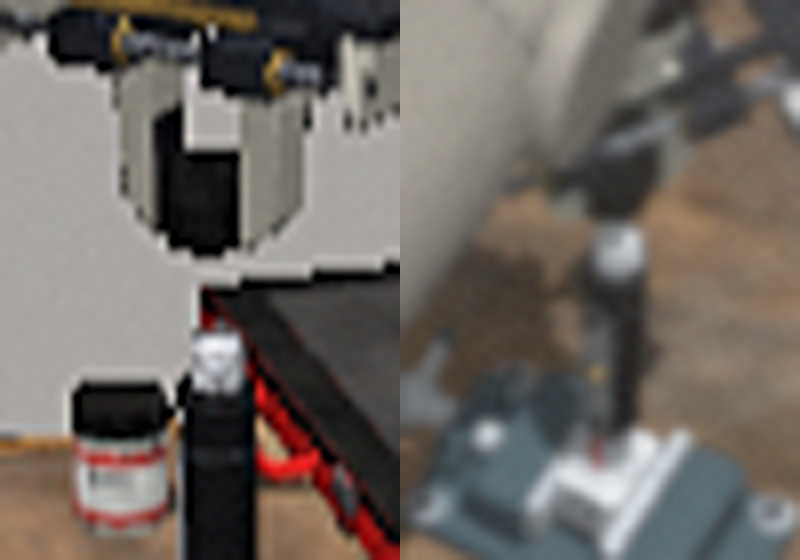

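The top crop now shows the brass button out at (597,372), directly above the red line at (598,450), so the leg is locked and aligned. In hand, the foot seems shifted along the pads. I'll turn the wrist so both views measure it cleanly.

Emit:
step_arm(
  targets=[
    [[0, 0, 0, -7], [0, 0, 0, -14], [0, 0, 0, -21], [0, 0, 0, -28], [0, 0, 0, -33]],
  ],
)

```text
time: 18.3
tool_pos: [502.6, -13.1, 329.4]
tcp_rot: [1.488, 1.562, -0.363]
contact_force: [-1.1, 0.2, -0.1]
grip_width: 34.3
```

Emit:
step_arm(
  targets=[
    [[0, 0, 0, 0], [0, 0, 0, 0], [0, 0, 0, 0], [0, 0, 0, 0], [0, 0, 0, 0]],
  ],
)

```text
time: 18.72
tool_pos: [502.6, -13.2, 329.4]
tcp_rot: [1.491, 1.562, -0.362]
contact_force: [0.7, 1.0, -0.4]
grip_width: 34.6
```

Run:
```python
from h import *
to((503.1,-16,330))
k=cam("side");t=cam("top"); np.savez("side8.npz",**k); np.savez("top8.npz",**t)
s=np.hstack([cv2.resize(k["im"][135:195,222:272],None,fx=8,fy=8,interpolation=2),cv2.resize(t["im"][165:225,250:300],None,fx=8,fy=8,interpolation=2)])
cv2.imwrite("pics/c8.png",s[:,:,::-1])
p=tool()[0]["tool_pos"]; print("mouth",proj(k,p-[0,0,3]),proj(t,p-[0,0,3]))
```

```text
t 18.72 tcp [502.6 -13.2 329.4] yawY -16.2 x [ 0.008 -0.003 -1.   ] F [ 0.7  1.  -0.4] M [-0.02 -0.09  0.02] w 34.6 j6 0.1
shift mm [-0.6  1.2  2.6]
mouth (np.float64(245.35197381389906), np.float64(159.75830544705133)) (np.float64(271.65742248888745), np.float64(188.86570338550715))
```

View pics/c8.png

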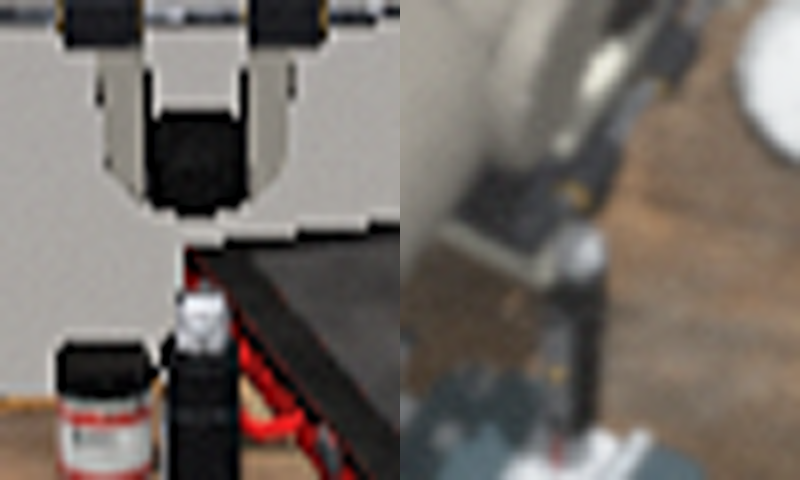

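Side crop: foot centred between the fingers at x≈197 and spigot at x≈204 (8 px per pixel, so about 0.9 px to the left). Depth will tell the offset along the pads.

Run:
```python
from h import *
for n in("side7","side8"):
    k=dict(np.load(n+".npz")); W=cloud(k); f=k["R"][2,:2]/np.hypot(*k["R"][2,:2]); r=np.array([f[1],-f[0]])
    g=cv2.cvtColor(k["im"],cv2.COLOR_RGB2GRAY)
    def fit(m,R):
        P=W[m]; P=P[~np.isnan(P[:,0])]; a=P[:,:2]@r; b=P[:,:2]@f
        s=least_squares(lambda q:np.hypot(a-q[0],b-q[1])-R,[np.median(a),np.median(b)+R*.8],loss="soft_l1"); s2=least_squares(lambda q:b-(q-np.sqrt(np.maximum(R*R-(a-np.median(a))**2,0))),[np.median(b)+R],loss="soft_l1")
        return s.x.round(1),s2.x.round(1),len(P),np.abs(s.fun).mean().round(2)
    zz=W[...,2]; v,u=np.mgrid[:384,:512]
    leg=(u>=243)&(u<=251)&(zz>200)&(zz<260)&(g<60)
    foot=(u>=241)&(u<=251)&(v>=148)&(v<=160)&(g<60)&(zz>320)
    sp=(u>=245)&(u<=249)&(v>=172)&(v<=177)
    print(n,"foot",fit(foot,18.5),"leg",fit(leg,15),"spig",fit(sp,11)); fp=W[foot]; print(np.nanpercentile(fp[:,2],[2,50,98]))
    o,R=tool(); 
    print("tcp rf",(o["tool_pos"][:2]@r).round(1),(o["tool_pos"][:2]@f).round(1),"touch axis",np.array([503.1,-16])@r,np.array([503.1,-16])@f,f)
    if n=="side8":
        for nm,(c0,c1) in dict(L=(236,239),Rr=(253,257)).items():
            m=(u>=c0)&(u<=c1)&(v>=144)&(v<=156); P=W[m]; print(nm,np.nanmedian(P,0),np.nanmedian(P[:,:2]@f))
```

```text
side7 foot (array([485.5, 142. ]), array([143.]), 110, np.float64(2.96)) leg (array([487.2, 139. ]), array([139.2]), 159, np.float64(1.67)) spig (array([488.7, 139.6]), array([139.7]), 30, np.float64(2.35))
[330.45136312 348.62294923 362.05012164]
tcp rf 483.1 139.6 touch axis 484.368801870437 136.9396720260325 [0.30250455 0.95314794]
side8 foot (array([485.4, 142.1]), array([142.5]), 129, np.float64(2.67)) leg (array([487.2, 138.3]), array([138.5]), 155, np.float64(1.89)) spig (array([489. , 139.2]), array([139.3]), 30, np.float64(1.5))
[328.96703733 347.87188425 362.11345417]
tcp rf 483.1 139.6 touch axis 484.368801870437 136.9396720260325 [0.30250455 0.95314794]
L [477.72905023 -15.35897308 360.63008387] 129.78366591757583
Rr [528.10611568 -29.77092726 360.89808991] 131.35891310233683
```

Foot and leg from the same depth image: the foot needs about 1.7 mm right and 3 mm toward the camera. That agrees with the touch estimate of the axis at (503.1, −16). I'll apply it and lower to just above the spigot.

Emit:
step_arm(
  targets=[
    [[0.004, 0.0017, 0.003, 0], [0.01, 0.0017, 0.003, 0], [0.018, 0.0017, 0.003, 0], [0.026, 0.0017, 0.003, 0], [0.028, 0.0017, 0.003, 0]],
  ],
)

```text
time: 19.23
tool_pos: [502.9, -16.4, 299.3]
tcp_rot: [1.391, 1.565, -0.461]
contact_force: [-0.5, 0.3, -0.7]
grip_width: 34.7
```

Emit:
step_arm(
  targets=[
    [[0, 0, 0, 0], [0, 0, 0, 0], [0, 0, 0, 0], [0, 0, 0, 0], [0, 0, 0, 0]],
  ],
)

```text
time: 19.65
tool_pos: [503.0, -16.4, 299.7]
tcp_rot: [1.429, 1.565, -0.423]
contact_force: [-0.1, -0.8, -0.3]
grip_width: 34.6
```

Run:
```python
from h import *
to((503.3,-16,273)); k=cam("side"); np.savez("side9.npz",**k); save(k,"c9.png",(222,140,272,200),8)
```

```text
t 19.65 tcp [503.  -16.4 299.7] yawY -16.1 x [ 0.006 -0.002 -1.   ] F [-0.1 -0.8 -0.3] M [-0.02 -0.06 -0.05] w 34.6 j6 0.1
shift mm [26.7 -0.  -0.5]
```

View pics/c9.png

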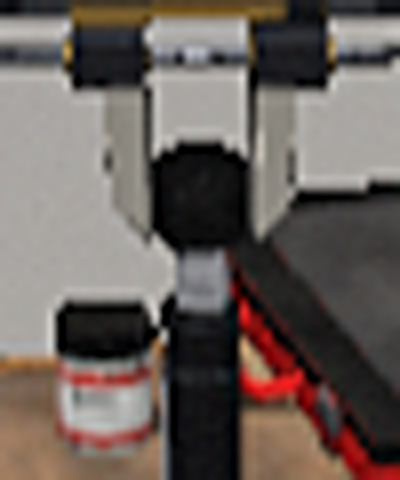

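The foot (x≈200) sits just above the spigot (x≈204), within about 1 mm. I'll lower it gently with a 0.8 mm trim.

Emit:
step_arm(
  targets=[
    [[0.001, 0.0008, 0, 0], [0.003, 0.0008, 0, 0], [0.005, 0.0008, 0, 0], [0.006, 0.0008, 0, 0], [0.007, 0.0008, 0, 0]],
  ],
)

```text
time: 20.12
tool_pos: [503.7, -16.7, 292.3]
tcp_rot: [1.401, 1.565, -0.451]
contact_force: [0.1, -0.2, 0.3]
grip_width: 34.5
```

Emit:
step_arm(
  targets=[
    [[0.0007, 0, 0, 0], [0.0014, 0, 0, 0], [0.0021, 0, 0, 0], [0.0028, 0, 0, 0], [0.0035, 0, 0, 0]],
  ],
)

```text
time: 20.53
tool_pos: [503.8, -16.7, 288.8]
tcp_rot: [1.405, 1.565, -0.447]
contact_force: [-0.5, 0.9, -0.5]
grip_width: 34.8
```

```bash
python3 -c "
from h import *
st()"
```

```text
t 20.53 tcp [503.8 -16.7 288.8] yawY -16.1 x [ 0.005 -0.002 -1.   ] F [-0.5  0.9 -0.5] M [ 0.01 -0.1  -0.02] w 34.8 j6 0.1
shift mm [74.8  1.3 -1.5]
F tool [ 0.5 -0.7 -0.7] M tool [0.02 0.04 0.09]
```

Emit:
step_arm(
  targets=[
    [[0.0006, 0, 0, 0], [0.0012, 0, 0, 0], [0.0018, 0, 0, 0], [0.0024, 0, 0, 0], [0.003, 0, 0, 0]],
  ],
)

```text
time: 20.95
tool_pos: [503.8, -16.7, 285.8]
tcp_rot: [1.408, 1.565, -0.444]
contact_force: [-0.0, 0.4, -0.0]
grip_width: 34.6
```

Emit:
step_arm(
  targets=[
    [[0.0006, 0, 0, 0], [0.0012, 0, 0, 0], [0.0018, 0, 0, 0], [0.0024, 0, 0, 0], [0.003, 0, 0, 0]],
  ],
)

```text
time: 21.37
tool_pos: [503.9, -16.6, 282.8]
tcp_rot: [1.445, 1.565, -0.407]
contact_force: [-0.2, -0.2, 1.2]
grip_width: 34.6
```

```bash
python3 -c "
from h import *
st()"
```

```text
t 21.37 tcp [503.9 -16.6 282.8] yawY -16.1 x [ 0.005 -0.002 -1.   ] F [-0.2 -0.2  1.2] M [-0.   -0.1  -0.05] w 34.6 j6 0.1
shift mm [68.8  1.2 -1.4]
F tool [-1.2 -0.1  0.3] M tool [0.05 0.02 0.1 ]
```

Emit:
step_arm(
  targets=[
    [[0.0003, 0, 0, 0], [0.0006, 0, 0, 0], [0.0009, 0, 0, 0], [0.0012, 0, 0, 0], [0.0015, 0, 0, 0]],
  ],
)

```text
time: 21.78
tool_pos: [503.9, -16.6, 281.4]
tcp_rot: [1.46, 1.565, -0.393]
contact_force: [0.3, 0.9, 0.9]
grip_width: 34.7
```

Emit:
step_arm(
  targets=[
    [[0.0003, 0, 0, 0], [0.0006, 0, 0, 0], [0.0009, 0, 0, 0], [0.0012, 0, 0, 0], [0.0015, 0, 0, 0]],
  ],
)

```text
time: 22.2
tool_pos: [504.2, -16.4, 280.1]
tcp_rot: [1.551, 1.564, -0.301]
contact_force: [0.9, 2.1, 2.0]
grip_width: 34.7
```

```bash
python3 -c "
from h import *
st()"
```

```text
t 22.2 tcp [504.2 -16.4 280.1] yawY -16.1 x [ 0.006 -0.002 -1.   ] F [0.9 2.1 2. ] M [ 0.42 -0.16 -0.02] w 34.7 j6 0.1
shift mm [66.1  1.  -1. ]
F tool [-2.   0.3 -2.2] M tool [0.03 0.45 0.03]
```

Emit:
step_arm(
  targets=[
    [[0.0003, 0, 0, 0], [0.0006, 0, 0, 0], [0.0009, 0, 0, 0], [0.0012, 0, 0, 0], [0.0015, 0, 0, 0]],
  ],
)

```text
time: 22.62
tool_pos: [504.2, -16.3, 278.5]
tcp_rot: [1.579, 1.564, -0.274]
contact_force: [0.9, 3.2, 1.9]
grip_width: 34.3
```

Emit:
step_arm(
  targets=[
    [[0.0003, 0, 0, 0], [0.0006, 0, 0, 0], [0.0009, 0, 0, 0], [0.0012, 0, 0, 0], [0.0015, 0, 0, 0]],
  ],
)

```text
time: 23.03
tool_pos: [504.2, -16.3, 276.9]
tcp_rot: [1.575, 1.564, -0.277]
contact_force: [0.3, 3.2, 0.9]
grip_width: 34.5
```

```bash
python3 -c "
from h import *
st()"
```

```text
t 23.03 tcp [504.2 -16.3 276.9] yawY -16.1 x [ 0.006 -0.002 -1.   ] F [0.3 3.2 0.9] M [ 0.45 -0.21  0.01] w 34.5 j6 0.1
shift mm [62.9  1.  -0.9]
F tool [-0.9 -0.6 -3.2] M tool [-0.01  0.49  0.07]
```

Emit:
step_arm(
  targets=[
    [[0.0002, 0, -0.0002, 0], [0.0004, 0, -0.0003, 0], [0.0006, 0, -0.0003, 0], [0.0008, 0, -0.0003, 0], [0.001, 0, -0.0003, 0]],
  ],
)

```text
time: 23.45
tool_pos: [504.2, -16.1, 275.9]
tcp_rot: [1.539, 1.564, -0.313]
contact_force: [0.4, 3.1, 2.0]
grip_width: 34.6
```

Emit:
step_arm(
  targets=[
    [[0.0002, 0, 0, 0], [0.0004, 0, 0, 0], [0.0006, 0, 0, 0], [0.0008, 0, 0, 0], [0.001, 0, 0, 0]],
  ],
)

```text
time: 23.87
tool_pos: [504.2, -16.1, 274.9]
tcp_rot: [1.537, 1.564, -0.316]
contact_force: [0.1, 1.1, 1.2]
grip_width: 34.5
```

Run:
```python
from h import *
st(); k=cam("side"); g=cv2.cvtColor(k["im"],cv2.COLOR_RGB2GRAY).astype(int); print(np.c_[np.arange(166,190),g[166:190,240:255]])
```

```text
t 23.87 tcp [504.2 -16.1 274.9] yawY -16.1 x [ 0.006 -0.002 -1.   ] F [0.1 1.1 1.2] M [ 0.25 -0.13  0.02] w 34.5 j6 0.1
shift mm [60.9  1.1 -0.8]
F tool [-1.2 -0.2 -1.1] M tool [-0.02  0.28  0.05]
[[166 150   0 139   0   0   0   0   0   0   0   7  11  15  20 203]
 [167 152   0   2  22  21  24  16  24  12  25  19  19   8  21 202]
 [168 154   0  10  29  23  30  16  29  15  31  22  21  15  20 182]
 [169 153   0  14  15  14  17  23  20  21  20  18  16  12  17 153]
 [170 154   3  13  15  19  18  22  22  20  22  14  15  12  15 154]
 [171 154   2  10  22  18  19  21  23  22  24  18  15  10  14 159]
 [172 153   4   8  14  21  23  27  20  21  24  14   7   8  16 157]
 [173 152  24   0  10  18  16  15  13  14  20  13  17   3  14 157]
 [174 151  39   5  10  18  18  11  14  11  10  10  19   5  11 159]
 [175 150  37   0  13  17  15  20  17  14  19  17  11   3  17 163]
 [176 123  26   0   9  18  12  12  13  15  19  14  13   6  17 154]
 [177 154 138 146   5  13  16  11  14   9  11  13  18  35   8  88]
 [178 150 200 132   0  56  62  34  39  59  59  12  20  98  19   2]
 [179  60 208   0   3  53  64  43  71  89  50   2  19 103  46  31]
 [180  29 139   0  12  16  28  26  53  53  18  15  19  50  58  42]
 [181   0   0 154   7  24  31  20  30  19  31  17  14  38  40  49]
 [182   1  80 162   0  16  30  26  28  21  22  15  11 126  28  44]
 [183  44 127  61   6  15  19  16  16  13  16   3  15 174 113  29]
 [184 113 125  56   4  14  19  20  17  19  18  11  10 151 160 107]
 [185 117 113  52   8  11  20  19  19  18  16  10   9 105 155 155]
 [186  78 118  58   8  14  18  18  15  16  15  10  16  89 148 158]
 [187 107 119  55  17  32  34  40  44  38  44  20  15  74 127 145]
 [188 138 117  75   6  32  34  37  40  35  40  21   7  46  82  99]
 [189 141 114 101   6  15  17  15  10  17  13  14  10  41  53  73]]
```

Numbers show the foot's lower edge at row 177.5 and the spigot still visible down to about row 179.5, so a few mm remain. I'll continue gently.

Emit:
step_arm(
  targets=[
    [[0.0002, 0, 0, 0], [0.0004, 0, 0, 0], [0.0006, 0, 0, 0], [0.0008, 0, 0, 0], [0.001, 0, 0, 0]],
  ],
)

```text
time: 24.33
tool_pos: [504.2, -16.2, 273.8]
tcp_rot: [1.528, 1.564, -0.324]
contact_force: [0.5, 1.5, 1.0]
grip_width: 34.8
```

Emit:
step_arm(
  targets=[
    [[0.0002, 0, 0, 0], [0.0004, 0, 0, 0], [0.0006, 0, 0, 0], [0.0008, 0, 0, 0], [0.001, 0, 0, 0]],
  ],
)

```text
time: 24.75
tool_pos: [504.2, -16.1, 272.8]
tcp_rot: [1.532, 1.565, -0.321]
contact_force: [0.3, 1.1, 1.7]
grip_width: 34.4
```

```bash
python3 -c "
from h import *
st()"
```

```text
t 24.75 tcp [504.2 -16.1 272.8] yawY -16.1 x [ 0.006 -0.002 -1.   ] F [0.3 1.1 1.7] M [ 0.21 -0.12 -0.07] w 34.4 j6 0.1
shift mm [58.8  1.1 -0.8]
F tool [-1.7 -0.  -1.1] M tool [0.08 0.23 0.06]
```

Emit:
step_arm(
  targets=[
    [[0.0002, 0, 0, 0], [0.0004, 0, 0, 0], [0.0006, 0, 0, 0], [0.0008, 0, 0, 0], [0.001, 0, 0, 0]],
  ],
)

```text
time: 25.17
tool_pos: [504.2, -16.1, 271.8]
tcp_rot: [1.531, 1.564, -0.321]
contact_force: [0.3, 1.8, 0.9]
grip_width: 34.8
```

```bash
python3 -c "
from h import *
st()"
```

```text
t 25.17 tcp [504.2 -16.1 271.8] yawY -16.1 x [ 0.006 -0.002 -1.   ] F [0.3 1.8 0.9] M [ 0.25 -0.11  0.03] w 34.8 j6 0.1
shift mm [57.8  1.1 -0.8]
F tool [-0.9 -0.2 -1.8] M tool [-0.02  0.27  0.04]
```

Emit:
step_arm(
  targets=[
    [[0.0002, 0, 0, 0], [0.0004, 0, 0, 0], [0.0006, 0, 0, 0], [0.0008, 0, 0, 0], [0.001, 0, 0, 0]],
  ],
)

```text
time: 25.58
tool_pos: [504.2, -16.2, 270.7]
tcp_rot: [1.531, 1.564, -0.322]
contact_force: [0.0, 1.5, 1.2]
grip_width: 34.9
```

```bash
python3 -c "
from h import *
st(); k=cam('side'); g=cv2.cvtColor(k['im'],cv2.COLOR_RGB2GRAY).astype(int); print(np.c_[np.arange(160,184),g[160:184,244:250]].T); print(g[214:224,244:250].mean(1).round())"
```

```text
t 25.58 tcp [504.2 -16.2 270.7] yawY -16.1 x [ 0.006 -0.002 -1.   ] F [0.  1.5 1.2] M [ 0.26 -0.15 -0.02] w 34.9 j6 0.1
shift mm [56.7  1.1 -0.8]
F tool [-1.2 -0.4 -1.4] M tool [0.03 0.29 0.07]
[[160 161 162 163 164 165 166 167 168 169 170 171 172 173 174 175 176 177
  178 179 180 181 182 183]
 [168 167 168 168 172 181 118   0   8  17  17  16  17  17  14  12  16  14
   15  19  24  25  19  12]
 [168 168 168 170 178 123  13   1  27  29  17  20  23  21  17  16  21  16
   19  23  19  33  31  17]
 [170 167 169 171 181 125   1  11  16  17  21  17  19  28  20  18  20  16
   14  20  19  29  25  17]
 [169 169 169 167 180 124   5  12  15  14  24  30  24  26  22  17  13  14
   18  22  24  25  24  16]
 [166 167 166 169 184 129   5  13  17  16  18  17  20  21  19  12  14  16
   18  23  25  22  20  16]
 [169 169 170 176 187 133   7   9  14  14  21  16  22  20  21  17  17  10
   15  23  28  31  23  16]]
[ 17.  16.  18.  16.  16.  16.   9.  47.  97. 118.]
```

Emit:
step_arm(
  targets=[
    [[0.0002, 0, 0, 0], [0.0004, 0, 0, 0], [0.0006, 0, 0, 0], [0.0008, 0, 0, 0], [0.001, 0, 0, 0]],
  ],
)

```text
time: 26.05
tool_pos: [504.2, -16.2, 269.7]
tcp_rot: [1.526, 1.565, -0.326]
contact_force: [0.5, 0.5, 1.6]
grip_width: 34.5
```

```bash
python3 -c "
from h import *
st()"
```

```text
t 26.05 tcp [504.2 -16.2 269.7] yawY -16.1 x [ 0.006 -0.002 -1.   ] F [0.5 0.5 1.6] M [ 0.25 -0.14  0.01] w 34.5 j6 0.1
shift mm [55.7  1.1 -0.8]
F tool [-1.6  0.3 -0.6] M tool [-0.01  0.27  0.06]
```

Emit:
step_arm(
  targets=[
    [[0.0002, 0, 0, 0], [0.0004, 0, 0, 0], [0.0006, 0, 0, 0], [0.0008, 0, 0, 0], [0.001, 0, 0, 0]],
  ],
)

```text
time: 26.47
tool_pos: [504.3, -16.2, 269.1]
tcp_rot: [1.536, 1.564, -0.316]
contact_force: [-0.7, 1.5, 6.7]
grip_width: 34.8
```

```bash
python3 -c "
from h import *
st(); k=cam('side'); g=cv2.cvtColor(k['im'],cv2.COLOR_RGB2GRAY).astype(int); print(g[162:170,244:250].mean(1).round(),g[214:224,244:250].mean(1).round())"
```

```text
t 26.47 tcp [504.3 -16.2 269.1] yawY -16.1 x [ 0.007 -0.002 -1.   ] F [-0.7  1.5  6.7] M [0.29 0.15 0.06] w 34.8 j6 0.1
shift mm [55.1  1.  -0.8]
F tool [-6.7 -1.1 -1.3] M tool [-0.06  0.23 -0.22]
[169. 170. 179. 134.  38.  32.  11.  16.] [ 17.  16.  15.  18.  16.  15.  11.  36.  93. 118.]
```

Emit:
step_arm(
  targets=[
    [[0.0002, 0, 0, 0], [0.0004, 0, 0, 0], [0.0006, 0, 0, 0], [0.0008, 0, 0, 0], [0.0008, 0, 0, 0]],
  ],
)

```text
time: 26.93
tool_pos: [504.3, -16.2, 268.8]
tcp_rot: [1.542, 1.563, -0.31]
contact_force: [-1.3, 2.1, 7.0]
grip_width: 34.6
```

```bash
python3 -c "
from h import *
st(); k=cam('side'); g=cv2.cvtColor(k['im'],cv2.COLOR_RGB2GRAY).astype(int); print(g[162:170,244:250].mean(1).round(),g[214:224,244:250].mean(1).round())"
```

```text
t 26.93 tcp [504.3 -16.2 268.8] yawY -16.1 x [ 0.007 -0.002 -1.   ] F [-1.3  2.1  7. ] M [0.28 0.27 0.01] w 34.6 j6 0.1
shift mm [54.8  0.9 -0.8]
F tool [-7.  -1.7 -1.6] M tool [-0.01  0.2  -0.33]
[168. 171. 180. 135.  39.  33.  11.  15.] [ 16.  17.  18.  16.  16.  16.  10.  29.  89. 120.]
```

Emit:
step_arm(
  targets=[
    [[0.0002, 0, 0, 0], [0.0004, 0, 0, 0], [0.0006, 0, 0, 0], [0.0008, 0, 0, 0], [0.0008, 0, 0, 0]],
  ],
)

```text
time: 27.4
tool_pos: [504.3, -16.2, 268.7]
tcp_rot: [1.548, 1.563, -0.305]
contact_force: [-1.7, 1.2, 8.3]
grip_width: 34.7
```

```bash
python3 -c "
from h import *
st(); k=cam('side'); g=cv2.cvtColor(k['im'],cv2.COLOR_RGB2GRAY).astype(int); print(g[162:170,244:250].mean(1).round(),g[214:224,244:250].mean(1).round())"
```

```text
t 27.4 tcp [504.3 -16.2 268.7] yawY -16.1 x [ 0.008 -0.002 -1.   ] F [-1.7  1.2  8.3] M [0.3  0.28 0.03] w 34.7 j6 0.1
shift mm [54.7  0.9 -0.8]
F tool [-8.3 -1.9 -0.7] M tool [-0.03  0.21 -0.35]
[168. 170. 180. 134.  39.  33.  11.  15.] [ 16.  18.  17.  17.  17.  16.  11.  27.  89. 120.]
```

Emit:
step_arm(
  targets=[
    [[0.0004, 0, 0, 0], [0.0008, 0, 0, 0], [0.0011, 0, 0, 0], [0.0014, 0, 0, 0], [0.0014, 0, 0, 0]],
  ],
)

```text
time: 27.87
tool_pos: [504.3, -16.2, 268.2]
tcp_rot: [1.558, 1.562, -0.294]
contact_force: [-2.7, 1.3, 9.9]
grip_width: 34.6
```

```bash
python3 -c "
from h import *
st(); k=cam('side'); g=cv2.cvtColor(k['im'],cv2.COLOR_RGB2GRAY).astype(int); print(g[162:170,244:250].mean(1).round(),g[214:224,244:250].mean(1).round())"
```

```text
t 27.87 tcp [504.3 -16.2 268.2] yawY -16.1 x [ 0.009 -0.003 -1.   ] F [-2.7  1.3  9.9] M [ 0.31  0.47 -0.01] w 34.6 j6 0.1
shift mm [54.2  0.8 -0.8]
F tool [-9.9 -2.8 -0.6] M tool [ 0.01  0.16 -0.54]
[168. 170. 179. 134.  39.  32.  10.  19.] [ 17.  16.  16.  15.  16.  17.  11.  22.  89. 116.]
```

Emit:
step_arm(
  targets=[
    [[0.0006, 0, 0, 0], [0.001, 0, 0, 0], [0.0014, 0, 0, 0], [0.0017, 0, 0, 0], [0.0019, 0, 0, 0]],
  ],
)

```text
time: 28.33
tool_pos: [504.4, -16.2, 267.8]
tcp_rot: [1.57, 1.56, -0.282]
contact_force: [-4.1, 2.2, 14.2]
grip_width: 35.1
```

Run:
```python
from h import *
st()
P=[]; 
for i in range(3):
    k=cam("side"); P.append(cloud(k)); 
W=np.nanmean(P,0); g=cv2.cvtColor(k["im"],cv2.COLOR_RGB2GRAY).astype(int)
np.savez("side10.npz",**k)
for v in range(163,186): print(v,W[v,245:250].mean(0).round(1),g[v,244:250])
```

```text
t 28.33 tcp [504.4 -16.2 267.8] yawY -16.1 x [ 0.011 -0.003 -1.   ] F [-4.1  2.2 14.2] M [0.36 0.78 0.01] w 35.1 j6 0.1
shift mm [53.8  0.7 -0.8]
F tool [-14.2  -4.4  -1. ] M tool [-0.01  0.13 -0.85]
163 [738.  779.7   2.6] [168 169 170 169 170 176]
164 [738.9 783.   -4. ] [171 178 179 181 183 189]
165 [705.6 668.4  36.4] [178 120 123 126 129 131]
166 [703.5 661.4  34.1] [187   9  12   8  10  13]
167 [509.4  -7.4 299.8] [125   0  19  17  15  20]
168 [507.1 -15.3 299.7] [ 0  5 13 16 11 11]
169 [504.7 -23.5 299.8] [20 10 27 28 25 29]
170 [502.9 -29.5 299. ] [23 14 27 28 29 31]
171 [502.2 -31.9 296.7] [19 25 18 21 16 18]
172 [502.2 -31.8 293.4] [18 28 21 23 21 17]
173 [502.3 -31.4 289.9] [19 24 23 19 21 20]
174 [502.  -32.3 287. ] [10 24 21 24 19 21]
175 [501.9 -32.6 283.9] [10 17 16 16 17 15]
176 [502.  -31.9 280.3] [15  9 16 17 11 14]
177 [502.  -31.8 276.9] [16 18 17 16 16 16]
178 [501.5 -33.6 274.4] [12 17 11 16 17 11]
179 [502.2 -31.2 270. ] [15 14 16 16 18 17]
180 [501.8 -32.5 267.2] [16 16 22 24 18 18]
181 [503.  -28.2 262. ] [25 33 29 28 32 34]
182 [502.9 -28.6 258.9] [26 29 29 27 31 32]
183 [503.  -28.2 255.3] [10 14 15 14 15 13]
184 [502.9 -28.5 252.1] [13 17 16 20 16 11]
185 [503.  -27.9 248.5] [ 9 19 16 19 14 16]
```

Run:
```python
from h import *
for n in("side6","side8","side9","side10"):
    k=dict(np.load(n+".npz")); W=cloud(k)
    print(n)
    for v in range(168,184): 
        w=np.nanmedian(W[v,245:249],0).round(1); print(v,w, end="; ")
    print()
    m=(W[...,2]>100)&(np.abs(W[...,0]-506)<14)&(np.abs(W[...,1]+28)<8)&(np.mgrid[:384,:512][1]>243)&(np.mgrid[:384,:512][1]<251)
    v=np.where(m.any(1))[0]; print("lower rim rows",[(r,np.nanmedian(W[r,244:250],0).round(1).tolist()) for r in range(216,222)])
```

```text
side6
168 [695.  640.6  32.8]; 169 [697.1 650.7  23.6]; 170 [509.6  -9.5 290.9]; 171 [504.9 -15.9 290.4]; 172 [503.6 -22.5 289.9]; 173 [502.1 -26.1 288.1]; 174 [503.1 -22.8 283.2]; 175 [503.1 -24.7 280.9]; 176 [502.6 -25.8 277.6]; 177 [502.7 -24.1 273.8]; 178 [501.6 -25.5 271.1]; 179 [501.3 -27.7 268.7]; 180 [500.8 -28.3 265.8]; 181 [501.3 -28.8 262.4]; 182 [500.6 -30.9 259.9]; 183 [500.7 -29.8 255.8]; 
lower rim rows [(216, [499.6, -31.3, 142.6]), (217, [500.5, -28.1, 137.3]), (218, [500.2, -27.7, 133.5]), (219, [500.4, -28.2, 130.2]), (220, [499.9, -28.4, 126.4]), (221, [501.0, -26.2, 121.5])]
side8
168 [696.1 638.5  33.6]; 169 [697.  647.8  24.8]; 170 [511.   -5.2 289.2]; 171 [504.5 -18.2 291.2]; 172 [503.2 -22.7 289.8]; 173 [503.  -23.2 286.7]; 174 [503.3 -23.2 283.6]; 175 [501.5 -26.2 280.9]; 176 [501.9 -26.8 277.9]; 177 [502.1 -22.7 273.4]; 178 [503.  -23.  270.1]; 179 [501.  -29.9 269.8]; 180 [500.3 -28.5 265.5]; 181 [502.1 -27.1 261.9]; 182 [501.2 -29.2 259.3]; 183 [501.4 -28.2 255.5]; 
lower rim rows [(216, [500.5, -27.7, 140.2]), (217, [501.3, -27.4, 137.6]), (218, [500.9, 
[... 609 characters left out ...]
 133.9]), (219, [500.7, -27.4, 129.8]), (220, [500.4, -27.0, 126.1]), (221, [500.7, -24.1, 120.2])]
side10
168 [506. -15. 300.]; 169 [503.3 -22.7 299.7]; 170 [500.6 -29.2 298.7]; 171 [501.6 -30.  296.4]; 172 [500.  -32.2 294. ]; 173 [500.8 -31.2 290.1]; 174 [500.5 -33.  287.9]; 175 [500.5 -31.9 283.8]; 176 [500.6 -31.3 280.1]; 177 [499.9 -32.2 277.3]; 178 [499.8 -34.2 274.8]; 179 [499.8 -32.2 271. ]; 180 [500.7 -32.  267.3]; 181 [501.1 -25.4 261.4]; 182 [501.5 -27.8 258.5]; 183 [501.4 -28.1 255.5]; 
lower rim rows [(216, [500.6, -25.8, 139.9]), (217, [500.8, -29.3, 137.7]), (218, [500.3, -28.6, 133.5]), (219, [501.1, -27.8, 129.5]), (220, [499.4, -27.8, 126.3]), (221, [499.5, -30.2, 124.0])]
```

Run:
```python
from h import *
for n in range(2,11):
    k=np.load(f"side{n}.npz"); g=cv2.cvtColor(k["im"],cv2.COLOR_RGB2GRAY).astype(int); print(n,g[217:225,244:250].mean(1).round().astype(int) if n>2 else "", "tip row",[int(x) for x in (k["im"][198:208,241].astype(int)[:,2])], [int(x) for x in (k["im"][198:208,242].astype(int)[:,2])],"rows185-190",g[184:192,245:249].mean(1).round().astype(int))
```

```text
2  tip row [90, 86, 91, 99, 95, 83, 81, 77, 75, 73] [100, 100, 99, 100, 98, 97, 100, 99, 100, 99] rows185-190 [136 134 136 135 136 136 136 137]
3 [ 14  12  13   7  28  89 116 111] tip row [90, 88, 91, 87, 76, 76, 79, 76, 78, 76] [101, 100, 102, 96, 84, 95, 101, 99, 102, 101] rows185-190 [136 136 138 135 124 112  66   6]
4 [ 15  11   9  12  85 117 110 111] tip row [92, 86, 92, 90, 75, 75, 81, 78, 76, 73] [101, 102, 102, 95, 85, 95, 101, 101, 101, 100] rows185-190 [136 137 138 128 121  84   8  14]
5 [ 14  12   5  48  99 114 110 110] tip row [90, 87, 91, 89, 73, 75, 81, 76, 76, 76] [102, 99, 101, 95, 84, 92, 102, 100, 101, 97] rows185-190 [136 136 131 124  96  39   9  15]
6 [ 14  14   9  34  92 113 117 129] tip row [90, 84, 92, 86, 76, 74, 79, 77, 76, 74] [97, 95, 100, 95, 82, 92, 97, 100, 99, 96] rows185-190 [16 12 25 28 18 13 14 16]
7 [ 16  15  10  34  93 114 118 131] tip row [87, 83, 89, 92, 76, 73, 79, 75, 73, 70] [124, 121, 126, 126, 119, 118, 127, 125, 122, 123] rows185-190 [18 16 30 34 21 15 19 18]
8 [ 16  15  11  34  94 114 118 131] tip row [87, 81, 89, 89, 77, 73, 78, 72, 73, 72] [123, 121, 126, 124, 119, 119, 124, 122, 124, 120] rows185-190 [20 17 31 33 20 18 18 18]
9 [ 17  15  11  34  93 114 118 132] tip row [88, 83, 89, 90, 78, 75, 78, 75, 72, 72] [124, 122, 125, 128, 119, 121, 123, 124, 124, 123] rows185-190 [17 18 30 33 21 18 18 20]
10 [ 17  16  15  14  16  85 118 112] tip row [87, 86, 88, 98, 88, 74, 77, 78, 75, 73] [125, 121, 125, 129, 126, 116, 118, 127, 125, 123] rows185-190 [17 17 18 23 34 26 16 19]
```

The sleeve's rim has dropped about 4 mm. Camera heights now give the shoulder at about 266.1 and the mouth at about 265.7, so the foot is home. The further rise to 14 N was the leg bearing on the button's lower stop, below the 25 N limit. I'll ease off and open.

Emit:
step_arm(
  targets=[
    [[-0.0002, 0, 0, 0], [-0.0004, 0, 0, 0], [-0.0005, 0, 0, 0], [-0.0005, 0, 0, 0], [-0.0005, 0, 0, 0]],
  ],
)

```text
time: 28.9
tool_pos: [504.3, -16.2, 268.8]
tcp_rot: [1.57, 1.56, -0.282]
contact_force: [-1.0, 2.3, 7.3]
grip_width: 35.0
```

```bash
python3 -c "
from h import *
st(); k=cam('side'); g=cv2.cvtColor(k['im'],cv2.COLOR_RGB2GRAY).astype(int); print(g[217:225,244:250].mean(1).round(),k['im'][198:208,241,2])"
```

```text
t 28.9 tcp [504.3 -16.2 268.8] yawY -16.1 x [ 0.011 -0.003 -1.   ] F [-1.   2.3  7.3] M [0.32 0.35 0.06] w 35.0 j6 0.1
shift mm [54.8  0.7 -0.8]
F tool [-7.4 -1.5 -2. ] M tool [-0.06  0.21 -0.42]
[ 16.  17.  15.  11.  26.  89. 120. 123.] [90 86 92 88 81 74 81 75 74 75]
```

Emit:
step_arm(
  targets=[
    [[-0.0001, 0, 0, 0], [-0.0002, 0, 0, 0], [-0.0002, 0, 0, 0], [-0.0002, 0, 0, 0], [-0.0002, 0, 0, 0]],
  ],
)

```text
time: 29.37
tool_pos: [504.3, -16.2, 268.9]
tcp_rot: [1.567, 1.56, -0.285]
contact_force: [-0.6, 1.4, 4.0]
grip_width: 34.8
```

Emit:
step_arm(
  targets=[
    [[0, 0, 0, 0], [0, 0, 0, 0], [0, 0, 0, 0], [0, 0, 0, 0], [0, 0, 0, 0]],
  ],
  jaw=0,
)

```text
time: 29.78
tool_pos: [504.2, -16.3, 268.6]
tcp_rot: [1.543, 1.56, -0.309]
contact_force: [-0.6, -0.6, 0.8]
grip_width: 63.5
```

Emit:
step_arm(
  targets=[
    [[0, 0, 0, 0], [0, 0, 0, 0], [0, 0, 0, 0], [-0.005, 0, 0, 0], [-0.02, 0, 0, 0]],
  ],
)

```text
time: 30.2
tool_pos: [503.0, -16.1, 287.3]
tcp_rot: [1.463, 1.564, -0.389]
contact_force: [0.2, 0.1, 0.0]
grip_width: 91.0
```

Emit:
step_arm(
  targets=[
    [[-0.02, 0, 0, 0], [-0.05, 0, 0, 0], [-0.08, 0, 0, 0], [-0.1, 0, 0, 0], [-0.1, 0, 0, 0]],
  ],
)

```text
time: 30.62
tool_pos: [503.6, -16.0, 392.4]
tcp_rot: [1.58, 1.555, -0.272]
contact_force: [0.1, 0.3, 0.3]
grip_width: 91.5
```

Run:
```python
from h import *
st(); P=[]
for i in range(3): k=cam("side"); P.append(cloud(k))
W=np.nanmean(P,0); g=cv2.cvtColor(k["im"],cv2.COLOR_RGB2GRAY).astype(int); print(g[217:225,244:250].mean(1).round(),k['im'][198:208,241,2])
for v in range(162,184): print(v,W[v,245:249].mean(0).round(1),g[v,244:250])
t=cam("top")
s=np.hstack([cv2.resize(k["im"][145:235,215:275],None,fx=6,fy=6,interpolation=2),cv2.resize(t["im"][160:250,240:305],None,fx=6,fy=6,interpolation=2)])
cv2.imwrite("pics/c10.png",s[:,:,::-1])
```

```text
t 30.62 tcp [503.6 -16.  392.4] yawY -16.1 x [ 0.015 -0.004 -1.   ] F [0.1 0.3 0.3] M [-0.04 -0.07  0.03] w 91.5 j6 0.1
shift mm [178.4  -0.7  -0.8]
F tool [-0.3 -0.  -0.3] M tool [-0.03 -0.02  0.07]
[ 15.  17.  16.  10.  41.  93. 115. 122.] [90 81 88 87 76 75 78 74 72 72]
162 [735.5 780.1   8.1] [165 166 166 166 163 167]
163 [735.4 779.7   2.9] [167 166 165 167 168 171]
164 [735.6 780.5  -2.7] [171 174 176 176 180 185]
165 [703.7 670.2  35.9] [173 117 120 123 126 130]
166 [509.2  -2.5 301.3] [185   9   1   6   4   8]
167 [506.8 -10.6 301.3] [129   7  21  25  23  22]
168 [504.4 -19.1 301.5] [16 26 30 34 33 33]
169 [501.7 -28.3 301.9] [29 34 31 33 33 33]
170 [500.8 -31.3 299.9] [32 33 33 35 33 34]
171 [500.3 -32.9 297.3] [26 27 22 27 27 28]
172 [500.9 -30.7 293.1] [20 19 16 23 23 20]
173 [500.6 -31.6 290.2] [23 24 26 23 22 25]
174 [500.9 -30.7 286.5] [16 22 21 22 22 18]
175 [500.4 -32.3 283.9] [16 19 15 18 16 14]
176 [500.3 -32.6 280.8] [14 13 15 12 14 17]
177 [500.7 -31.1 276.8] [11 13 15 17 13 10]
178 [500.8 -30.6 273.3] [17 16 18 16 16 17]
179 [500.6 -31.3 270.3] [22 23 18 17 17 20]
180 [501.5 -28.1 265.5] [22 20 21 16 18 24]
181 [501.4 -28.4 262.3] [18 35 30 28 27 30]
182 [501.6 -27.3 258.5] [16 29 29 26 21 18]
183 [501.  -29.3 256. ] [14 18 18 15 11 14]
```

View pics/c10.png

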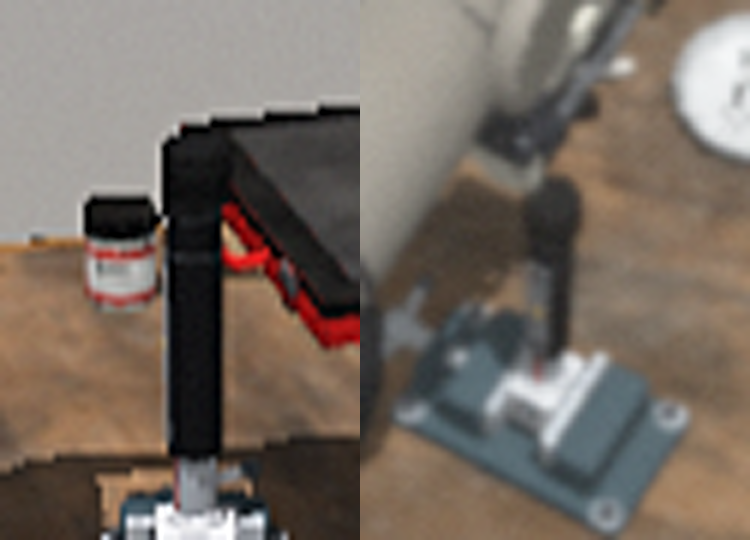

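Both crops show the foot seated on the leg with no bright spigot visible. I'll check the button's brass colour in the top view against the earlier one.

Run:
```python
from h import *
t=cam("top"); np.savez("top11.npz",**t)
for n in("top1","top4","top7","top8","top11"):
    a=np.load(n+".npz")["im"].astype(int); print(n); print(((a[...,0]+a[...,1])/2-a[...,2])[205:217,266:274].round().astype(int))
o=bot.get_obs(); print(o["time"],o["dq"].round(3))
```

```text
top1
[[13  8  4  0 -1  1  2  2]
 [18 10  4  3  1 -2  2  0]
 [24 14  2  3 -2 -2  0 -2]
 [26 18  8  2  0  1  0 -2]
 [33 21 10  2  0 -2 -1 -4]
 [30 21  8  6  1 -2 -2 -5]
 [24 20  8  0 -1 -4 -4 -3]
 [ 7  6  2  0 -1 -2 -4 -4]
 [-6 -5 -2 -2  0 -4 -6 -2]
 [-6 -5  0  0 -1 -4 -2 -5]
 [-7 -4  2  1 -1 -4 -2 -2]
 [-6 -2  2  3 -2 -4 -2 -3]]
top4
[[12  6  3  0 -2  0  2  2]
 [12  6 -1 -1 -2 -2  0  1]
 [10  6 -2 -2 -3  0  2  4]
 [14  8  0 -4 -2  0  0  1]
 [15 10  2  0 -2  0 -1  4]
 [18 15  6  2  2  0 -1  2]
 [16 17 13 16  8  5  0  1]
 [ 4  8 10 14  8  4  0  2]
 [-4 -2  0  2  2  0  1  2]
 [-7 -6 -2 -5 -2 -3  0  2]
 [-6 -4 -4 -3 -5 -2 -1  6]
 [-6 -5 -3 -2 -4 -2 -2  2]]
top7
[[22 14  4  0  1  0 -2  4]
 [24 15  4 -2 -1 -2 -2  1]
 [26 16  4 -2 -2 -2  1  2]
 [24 14  2 -2  0  0  0  4]
 [20 11  2 -2 -3 -2  2  4]
 [14 10  6 12  6  2  2  2]
 [ 7  5 20 38 22  6  2  2]
 [-6 -2 10 27 17  4 -3  2]
 [-7 -7  0  6  4  1  0  4]
 [-6 -4 -8 -2 -2 -2  2  2]
 [-6 -4 -4 -4  0  0  4  5]
 [-6 -4 -4 -2 -2  0  0  3]]
top8
[[14  8  2 -2 -2 -1  0  2]
 [14  7  2 -2 -2 -1  0  2]
 [13  6  2 -2  0 -3  1  3]
 [12  9  0 -4 -2 -2 -1  0]
 [18 12  3 -2  0 -2  2  2]
 [23 16 10 12  7  1  0  2]
 [18 16 21 37 22  8  0  3]
 [ 2  2 11 28 18  3  5  2]
 [-7 -6  1  4  2 -1  2  4]
 [-8 -6 -4 -2  0 -1  0  4]
 [-7 -5 -5 -4 -3 -2 -1  2]
 [-5 -7 -4 -2 -3  0 -2  4]]
top11
[[20 15  6 -2 -2 -1  1  2]
 [24 16  3 -1 -2  0  2  2]
 [27 16  2 -2 -2 -2  2  3]
 [30 16  4 -2 -2  0  1  2]
 [30 20  3  0 -2 -2 -1  2]
 [28 20 10  4  2  0  2  2]
 [22 18 15 26 14  6 -2  1]
 [ 8  6 12 28 19  6  2  2]
 [-5 -6  1  8  6  3  2  1]
 [-6 -6 -4 -4 -2 -1  0  3]
 [-7 -4 -3 -4 -4 -1 -1  3]
 [-6 -4 -3 -4  2 -1  2  2]]
30.8667 [-0.     0.002  0.     0.     0.004 -0.001]
```

```bash
python3 -c "
from plant import bot
print(bot.close_job())"
```

```text
the job is handed in; nothing more can be done
None
```

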